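# Drift the dowel pins out of a clamped block, then unclamp and unload it

### The job

Slide the catch tray by its handle under the block that is clamped in the vise, centred under it, then take the drift punch and drive every pin that is still in the block down and out, so that they all drop into the tray; do not push pins with the fingers. After that open the vise jaw, lift the finished block out and lay it flat, holes upright, in the grey parts tray. Leave the jaw open, the punch standing back in its wooden stand, and the catch tray drawn out clear of the vise with all the pins still in it; leave the grease tin and tape roll alone.

Things in the scene. Friction and masses are not known exactly. Their poses are not given: they have to be found in the camera images.
- vise: Pin vise fixed to the bench. Origin on the bench under the middle of the clamped block; +x to the fixed jaw (face x = 38 mm, top z = 110), z up. Two ways along x, 10 mm wide at y = +-22, carry the block at z = 70. Two feet, 104 mm wide, span x -157..-127 and 67..101; between them under the ways is a bay 56 mm high, open to both y sides. Jaws 70 mm wide in y.
- vise_jaw (a joint): Sliding jaw, in m: 0 = closed on the block, grows as it slides to the vise's -x, stop at 0.045. Stays where left; about 5 N moves it. Jaw top z = 109 mm; its lip reaches 6 mm over the block's top edge, so the block lifts out only once the jaw is open 10 mm or more.
- jaw_handle (a point): Point to grip on the upright handle fin of the sliding jaw, 136 mm above the bench; moves with the jaw. The fin is 12 mm thick along the vise's x, 36 mm wide along y, and stands up from the jaw's top (z = 109) to z = 151; at jaw 0 it stands at vise x = -70, y = 0.
- block: Finished drilled aluminium block, 76 x 56 x 30 mm (its x, y, z), 0.28 kg. Origin at the centre of its underside, which lies 70 mm above the bench on the ways at the start, x along the vise's x. Three vertical through-holes of 12 mm at its x = -22, 0, +22, y = 0.
- pin_a: Steel pin, 10 mm diameter, 42 long, may be absent. Origin at its middle, z along it. Starts in the hole at block x = -22, flush below, 12 mm proud of the block's top, held by a spring plunger halfway down. About 4 to 8 N on its top drives it down; it drops freely when its top is some 20 mm below the block's top.
- pin_b: Steel pin, 10 mm diameter, 42 long, may be absent. Origin at its middle, z along it. Starts in the hole at block x = 0, flush below, 12 mm proud of the block's top, held by a spring plunger halfway down. About 4 to 8 N on its top drives it down; it drops freely when its top is some 20 mm below the block's top.
- pin_c: Steel pin, 10 mm diameter, 42 long, may be absent. Origin at its middle, z along it. Starts in the hole at block x = 22, flush below, 12 mm proud of the block's top, held by a spring plunger halfway down. About 4 to 8 N on its top drives it down; it drops freely when its top is some 20 mm below the block's top.
- punch: Drift punch, 0.15 kg, standing upright in its stand. Origin at the centre of its flat lower tip, z along it up to the head. Shank 7 mm diameter from 0 to 45 mm, round grip body 18 mm diameter from 45 to 125 mm. In the stand its tip is 5 mm above the bench and the shoulder at 45 mm rests on the stand's top.
- stand_hole (a point): Mouth of the hole in the punch stand, a fixed wooden block 60 x 60 x 50 mm: centre of its top face, 50 mm above the bench. Hole 13 mm diameter, 48 mm deep, chamfered; axis vertical.
- catch_tray: Shallow open steel tray, 108 x 104 x 26 mm (x, y, z), walls 3 mm, 0.30 kg. Origin at the centre of its underside. Handle: flat bar 18 mm wide out of the -y wall, y = -52 to -166, top at z = 24. Under the block it fits with its axes along the vise's, handle on the vise's -y side. Slides on the bench.
- catch_handle (a point): Point to grip on the catch tray's handle, at the tray's (0, -135, 20) mm.
- parts_tray: Loose grey plastic tray for finished parts, 156 x 156 x 22 mm, walls and floor 3 mm thick. Origin at the centre of its underside.
- grease_tin: Grease tin standing by, to be left alone. Origin at the centre of its underside. 65 mm diameter, 32 mm high.
- tape_roll: Tape roll standing by, to be left alone. Origin at the centre of its underside. 104 mm diameter, 24 mm high.
Not all that is in view belongs to the job. Leave any red look-alike of the punch alone.

How it is judged:
On the way, in this order (a step that is already met when the one before it is completed fails the run):
1. the catch tray lies flat on the bench, centred under the block in the vise (x of catch_tray in the frame of vise between -0.022 and 0.022 m and y of catch_tray in the frame of vise between -0.025 and 0.025 m and height (world z) of catch_tray below 0.01 m and angle between catch_tray's own z axis and vertical below 0.1 rad), for 0.2 s.
2. every pin present is out of the block and in the catch tray, the block still clamped (x of pin_a in the frame of catch_tray between -0.054 and 0.054 m and y of pin_a in the frame of catch_tray between -0.052 and 0.052 m and z of pin_a in the frame of catch_tray between 0 and 0.035 m and x of pin_b in the frame of catch_tray between -0.054 and 0.054 m and y of pin_b in the frame of catch_tray between -0.052 and 0.052 m and z of pin_b in the frame of catch_tray between 0 and 0.035 m and x of pin_c in the frame of catch_tray between -0.054 and 0.054 m and y of pin_c in the frame of catch_tray between -0.052 and 0.052 m and z of pin_c in the frame of catch_tray between 0 and 0.035 m and value of joint vise_jaw below 0.006 m), for 0.2 s.
3. the vise jaw is open with the block still standing on the ways (value of joint vise_jaw above 0.012 m and distance between block and vise below 0.085 m), for 0.2 s.
At the end, for the whole second after the job is handed in: Pins in catch tray; tray flat on the bench, centre over 115 mm from vise origin; jaw open over 12 mm; block at rest flat (0.08 rad) on parts tray floor, centre within 50 mm of tray's; punch in stand: tip within 8 mm of hole axis, under 12 mm above bench, tilt under 0.12 rad (x of pin_a in the frame of catch_tray between -0.054 and 0.054 m and y of pin_a in the frame of catch_tray between -0.052 and 0.052 m and z of pin_a in the frame of catch_tray between 0 and 0.035 m and x of pin_b in the frame of catch_tray between -0.054 and 0.054 m and y of pin_b in the frame of catch_tray between -0.052 and 0.052 m and z of pin_b in the frame of catch_tray between 0 and 0.035 m and x of pin_c in the frame of catch_tray between -0.054 and 0.054 m and y of pin_c in the frame of catch_tray between -0.052 and 0.052 m and z of pin_c in the frame of catch_tray between 0 and 0.035 m and height (world z) of each of catch_tray, parts_tray below 0.01 m and angle between catch_tray's own z axis and vertical below 0.1 rad and horizontal distance between catch_tray and vise above 0.115 m and value of joint vise_jaw above 0.012 m and horizontal distance between block and parts_tray below 0.05 m and angle between block's own z axis and vertical below 0.08 rad and z of block in the frame of parts_tray between 0 and 0.012 m and linear speed of block below 0.02 m/s and horizontal distance between punch and stand_hole below 0.008 m and angle between punch's own z axis and vertical below 0.12 rad and height (world z) of punch below 0.012 m); the robot touches nothing.
It fails at once if the fingers push a pin that is still in the block ((contact force between the fingers and pin_a above 0.5 N and z of pin_a in the frame of block above -0.015 m and horizontal distance between pin_a and block below 0.03 m) or (contact force between the fingers and pin_b above 0.5 N and z of pin_b in the frame of block above -0.015 m and horizontal distance between pin_b and block below 0.03 m) or (contact force between the fingers and pin_c above 0.5 N and z of pin_c in the frame of block above -0.015 m and horizontal distance between pin_c and block below 0.03 m)).
It fails at once if the grease tin is moved more than 30 mm (distance of grease_tin from where it was at the start of the episode above 0.03 m).
It fails at once if the tape roll is moved more than 30 mm (distance of tape_roll from where it was at the start of the episode above 0.03 m).
Of pin_a, pin_b, pin_c only 2 to 3 are there at a start; the rules pass over those that are not, and their reading is None.
At some moment in a run one of catch_tray, parts_tray may be knocked a few centimetres aside while the robot is not near it.
It also fails if it takes over 208 s, if anything falls off the work surface, if the arm or the gripper's body presses on something with over 40 N, if the wrist force passes 120 N, or if a joint passes its speed limit or range.

### The arm

A 6-joint arm with a two-finger parallel gripper is mounted at the origin on a cart in front of the work surface, level with it; the furniture and walls round the work are solid. World frame = base frame: x ahead of the robot, y to its left, z up, the work surface at z = 0. Lengths are in m, angles in rad, forces in N, time in s.
With the tool pointing down it reaches from about 0.15 to 0.775 m from the base axis. Payload 6.1 kg.
Tool frame: the origin (TCP) lies midway between the tips of the shut fingers; the grasp point (between the pads) lies 19 mm behind it; z points along the fingers, y is the line along which they close (so a half turn about z gives the same grasp; the last joint's range is limited). The gripper opens to 85 mm and grips with 20 to 120 N. Pads are 22 mm wide; open, the fingers measure 114 mm over their backs; the gripper's body (76 mm by 85 mm) begins 54 mm behind the grasp point. The pads swing forward as they close: fully open they stand 13 mm farther back than shut.
Start: joints at [1.218, 0.126, -0.04, 1.405, 0, 1.571], TCP at [0.181, 0.493, 0.231] pointing down, gripper open.
Joint ranges: [-2.72, 2.72], [-0.95, 1.95], [-1.27, 1.35], [-1.78, 2.02], [-1.46, 1.47], [-3.14, 3.14]. Speed limits (rad/s): [2.39, 2.39, 3.01, 3.14, 3.14, 3.14].

### API

Orientations are given as a unit quaternion [x, y, z, w].
In Python, from workcell import bot, optics gives the robot as it stands. The module is installed in compiled form; this text tells all that it offers.
- The arm moves only by the tool apply_moves, never from a script. Its argument "moves" is a list of rows, each an object of numbers: "claw": the opening, from 0 (shut) to 1 (fully open); "x", "y", "z": the shift along the tool's x, y, z each as a share of 0.15 m, from -1 to 1; "rx", "ry", "rz": the turn, a rotation vector about the tool's x, y, z each as a share of pi rad, from -1 to 1. A call has 1 to 12 rows; each row shifts and turns the commanded pose from where the row before left it, along the tool's axes as they then stand; what a row does not reach is not made up. A row lasts 1/12 s, in which the tool goes at most 41.7 mm and 7.16 degrees, less where a joint would pass 70% of its speed; a pose out of reach is approached as far as the arm can. A call with a number of a shift or a turn outside -1 to 1 is refused whole. A call with a gripper value outside its range is refused whole. The fingers move at their own pace and stop on an object; the grip force is fixed at half the most. Time passes only in rows, so rows that do not move let the fingers close. It gives the time, the measured TCP pose, the force, the opening and the grip force at its end, in the units of the state.
- bot.get_obs(): the state, without advancing time (a new reading comes with each control period).
- optics.grab_frame(name): name is "scene" or "top"; returns the picture (400x640x3 uint8, red, green, blue); there is no depth.
- optics.camera_params(name): a dict with "camera_matrix" (3x3 intrinsics, pixels), "dist_coeffs" ([k1, k2, p1, p2, k3] as OpenCV has them; the pictures are not rectified), "R" (3x3) and "t" (3): a world point X has camera coordinates R X + t. Camera axes: x right, y down, z forward; pixel columns grow to the right and rows downward; lengths in m; the calibration is good to about 2 mm. A picture is of the moment at which its call begins. camera_params takes no time and is no camera call.
- bot.close_job(): hands the job in; it is judged then, once.
The state is a dict: "t": time; "joint_positions": joint angles; "qvel": joint speeds; "tau": joint torques, N m; "position": TCP position; "ee_rot": TCP orientation; "force": force on the tool from outside, world axes, zero at the start; "ft_torque": the same for the moment, N m; "gripper_width": finger opening in m; "finger_force": force on a finger pad.
Only numpy, scipy, OpenCV 4.12 (cv2) and the standard library are available. Lean on these libraries where they do the work, as an engineer would, in place of code of your own. Each camera call takes 0.05 s, during which the arm holds its last target. There are 200 camera calls.

## Working session

There is one attempt and no reset: what is moved stays moved. The work goes in short steps, Python scripts to look and compute and a tool call to move; the robot and the scene stay as the last step left them, time stands still between calls to the robot, and variables do not carry over. Pictures are saved under pics/ and viewed, at most 14 in all, crops included, and the job is handed in when it is done.

Besides the shell and the picture viewer there is one more tool, called after "Emit:" in YAML: its name, and indented under it one key for each argument. apply_moves: Moves the arm, as the interface text tells. Shift numbers are shares of 0.15 m and turn numbers shares of pi rad, none past 1 either way. Its arguments: {"type":"object","properties":{"moves":{"type":"array"}},"required":["moves"]}

```bash
mkdir -p pics; python3 - <<'E'
from workcell import bot, optics
import cv2, numpy as np
for n in("scene","top"):
    f=optics.grab_frame(n); cv2.imwrite(f"pics/{n}0.png",f[:,:,::-1])
    p=optics.camera_params(n); print(n,{k:np.round(v,4).tolist() for k,v in p.items()})
print(bot.get_obs())
E
```

```text
scene {'camera_matrix': [[417.5338, 0.0, 319.7299], [0.0, 417.5338, 200.1796], [0.0, 0.0, 1.0]], 'dist_coeffs': [-0.1077, 0.0, 0.0, 0.0, 0.0], 'R': [[-0.9158, -0.4012, -0.0184], [-0.1552, 0.3959, -0.9051], [0.3705, -0.826, -0.4248]], 't': [0.5441, 0.1681, 0.9885]}
top {'camera_matrix': [[412.7097, 0.0, 321.3729], [0.0, 412.7097, 198.9882], [0.0, 0.0, 1.0]], 'dist_coeffs': [-0.0429, 0.0, 0.0, 0.0, 0.0], 'R': [[-0.0081, -0.9997, 0.0214], [-0.9942, 0.0057, -0.107], [0.1068, -0.0222, -0.994]], 't': [0.0022, 0.5956, 1.2875]}
{'t': 0.1, 'joint_positions': array([ 1.21796866e+00,  1.26309495e-01, -4.04868647e-02,  1.40541019e+00,
        2.58851336e-05,  1.57081983e+00]), 'qvel': array([ 0.00081536, -0.00082529,  0.00231377, -0.00056558,  0.00026302,
       -0.00126572]), 'tau': array([ 2.78144158e-03, -4.36903381e+01,  3.53604734e+01,  1.36510076e-02,
        1.73933645e-04,  6.32511174e-06]), 'position': array([0.18128165, 0.49231927, 0.23062091]), 'ee_rot': array([ 1.75511736e-01,  9.84477086e-01, -6.91897429e-04, -1.36480679e-04]), 'force': array([0.33262224, 0.71451293, 0.05132956]), 'ft_torque': array([-0.02371149,  0.0532275 , -0.00548766]), 'finger_force': 0.0, 'gripper_width': 0.08537360470398499}
```

View pics/scene0.png

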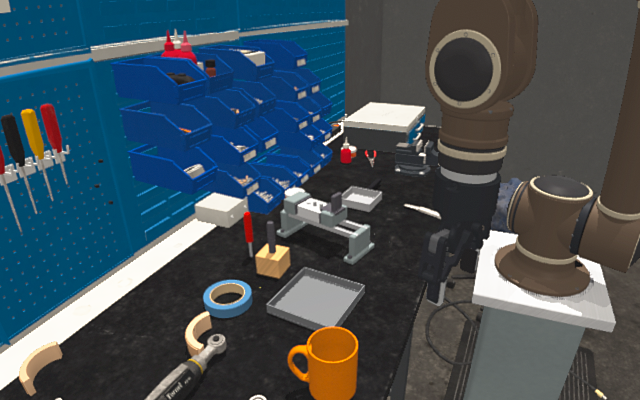

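View pics/top0.png

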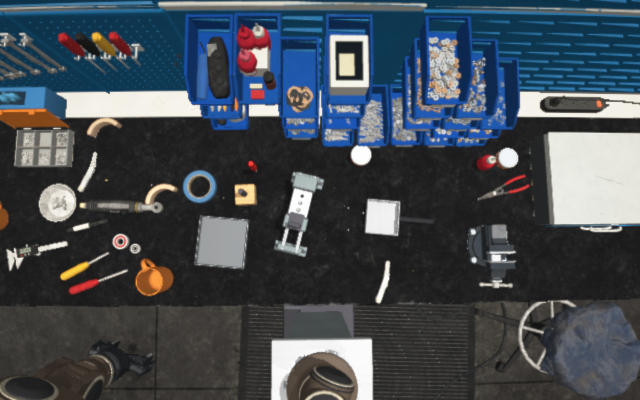

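The scene view shows the vise at about (325,215), the tray behind it at (362,198), the stand and punch at (272,250), the red look-alike at (248,230), and the parts tray at (315,297). In the top view the vise is near (299,213), the catch tray (382,217) with its handle pointing right to (433,221), the stand (245,194), the parts tray (222,242), the tape (200,186) and the grease tin (361,155). I'll enlarge both.

```bash
python3 - <<'E'
import cv2
a=cv2.imread("pics/top0.png")[160:280,270:450]; cv2.imwrite("pics/topc.png",cv2.resize(a,None,fx=4.4,fy=4.4,interpolation=cv2.INTER_CUBIC))
a=cv2.imread("pics/scene0.png")[175:335,190:390]; cv2.imwrite("pics/scenec.png",cv2.resize(a,None,fx=3.75,fy=3.75,interpolation=cv2.INTER_CUBIC))
E
```

```text
(no output)
```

View pics/topc.png

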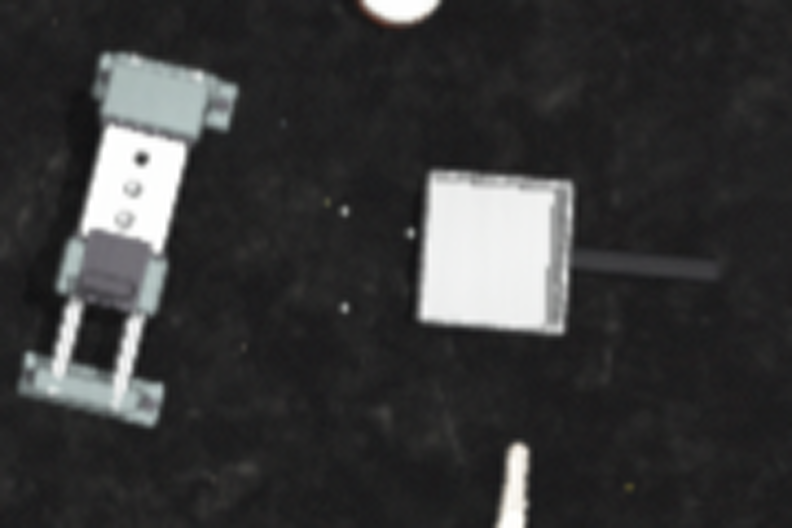

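View pics/scenec.png

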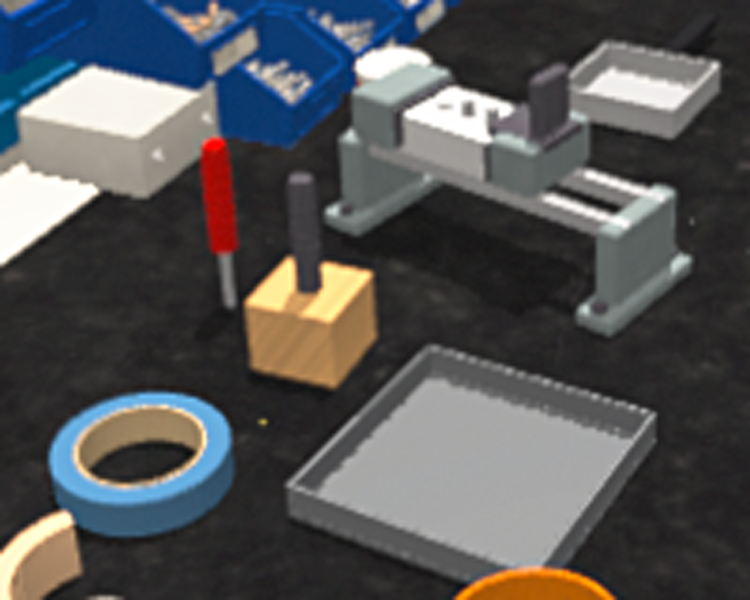

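The block has two pins proud (b at (133,188), a at (124,219) in the crop) and an empty hole c at (141,158), so pin_c is absent. The vise's +x points away from the robot, and the tray handle points to world -y. One more crop covers the stand and parts tray.

```bash
cat > h.py <<'E'
import numpy as np, cv2
from workcell import bot, optics
from scipy.optimize import least_squares
from scipy.spatial.transform import Rotation as Rt
P={n:optics.camera_params(n) for n in("scene","top")}
def proj(n,X):
    p=P[n]; rv,_=cv2.Rodrigues(np.array(p["R"]))
    return cv2.projectPoints(np.atleast_2d(np.float64(X)),rv,np.array(p["t"],float),np.array(p["camera_matrix"]),np.array(p["dist_coeffs"]))[0][:,0]
def place(pose,L):
    x,y,a=pose; L=np.atleast_2d(np.float64(L)); c,s=np.cos(a),np.sin(a)
    return np.c_[x+c*L[:,0]-s*L[:,1],y+s*L[:,0]+c*L[:,1],L[:,2]]
def fit(obs,x0):
    "obs: list (cam,uv,local xyz m)"
    def r(q): return np.concatenate([(proj(c,place(q,l))[0]-uv) for c,uv,l in obs])
    s=least_squares(r,x0,loss="soft_l1",x_scale=[.01,.01,.1]); return s.x,r(s.x).reshape(-1,2)
def back(n,uv,z):
    p=P[n]; R=np.array(p["R"]); t=np.array(p["t"])
    d=cv2.undistortPoints(np.float64([[uv]]),np.array(p["camera_matrix"]),np.array(p["dist_coeffs"]))[0,0]
    C=-R.T@t; v=R.T@np.r_[d,1]; return C+v*(z-C[2])/v[2]
T=lambda x,y:("top",np.array([270-.5+(x+.5)/4.4,160-.5+(y+.5)/4.4]))
S=lambda x,y:("scene",np.array([190-.5+(x+.5)/3.75,175-.5+(y+.5)/3.75]))
def snap(cam,name,box,f):
    x0,y0,x1,y1=box; im=optics.grab_frame(cam)[y0:y1,x0:x1,::-1]
    cv2.imwrite(f"pics/{name}.png",cv2.resize(im,None,fx=f,fy=f,interpolation=cv2.INTER_CUBIC))
def st():
    o=bot.get_obs(); R=Rt.from_quat(o["ee_rot"]); 
    print("t",round(o["t"],2),"p",np.round(o["position"],4),"toolx",np.round(R.as_matrix()[:,0],3),"tooly",np.round(R.as_matrix()[:,1],3),"z",np.round(R.as_matrix()[:,2],3),"F",np.round(o["force"],1),"w",round(o["gripper_width"],4),"g",round(o["finger_force"],1),"q",np.round(o["joint_positions"],2)); return o
E
python3 - <<'E'
from h import *
cv2.imwrite("pics/topd.png",cv2.resize(cv2.imread("pics/top0.png")[150:280,170:280],None,fx=4.4,fy=4.4,interpolation=cv2.INTER_CUBIC))
for n in P: print(n,-np.array(P[n]["R"]).T@P[n]["t"])
m=1e-3
g=back("top",[299,213],.1); print(g)
obs=[(*T(141,158),(.022,0,.1)),(*T(133,188),(0,0,.112)),(*T(124,219),(-.022,0,.112)),
(*S(445,108),(.022,0,.1)),(*S(468,103),(0,0,.112)),(*S(491,115),(-.022,0,.112)),
(*S(583,325),(-.157,.052,0)),(*S(328,225),(.067,.052,0)),(*S(690,265),(-.157,-.052,0)),(*T(20,390),(-.157,.052,0)),(*T(152,426),(-.157,-.052,0))]
q,r=fit(obs,[g[0],g[1],-.2]); print("vise",q,np.round(r,1).tolist())
# tray: rim outer corners z=26
obs=[(*T(430,170),(.054,.052,.026)),(*T(573,182),(.054,-.052,.026)),(*T(564,334),(-.054,-.052,.026)),(*T(417,321),(-.054,.052,.026)),
(*T(722,270),(0,-.166,.024)),(*S(572,90),(-.054+.108,.052,.026)),(*S(608,40),(.054,.052,.026))][:5]
g=back("top",[382,217],.02)
q,r=fit(obs,[g[0],g[1],-.1]); print("tray",q,np.round(r,1).tolist())
E
```

```text
scene [0.15816048 0.96830753 0.58209066]
top [0.45465214 0.02731096 1.34350741]
[0.54613628 0.06745946 0.1       ]
vise [ 0.57955051  0.06447209 -0.25470737] [[0.1, -0.5], [0.0, -0.8], [0.2, -0.7], [-0.4, -0.4], [-0.2, -1.1], [0.2, -2.1], [6.5, 4.2], [7.4, 3.5], [0.3, 2.3], [-1.0, -0.2], [0.2, -0.5]]
tray [ 0.53778303 -0.19779414 -0.09086232] [[0.2, 0.5], [-0.3, 0.5], [-0.3, -0.6], [0.8, -0.4], [-0.3, 0.1]]
```

View pics/topd.png

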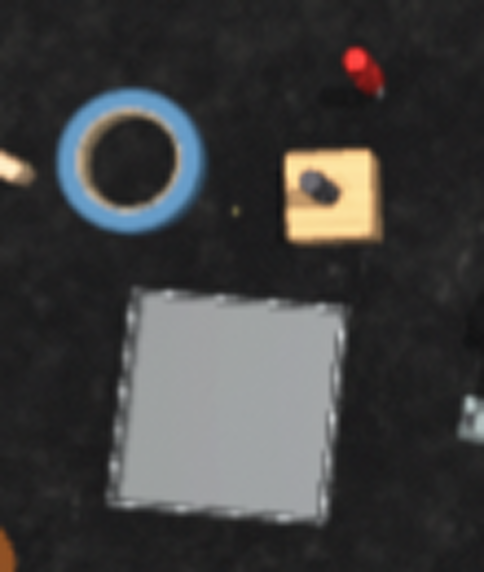

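```bash
python3 - <<'E'
from h import *
T2=lambda x,y:("top",np.array([170-.5+(x+.5)/4.4,150-.5+(y+.5)/4.4]))
obs=[(*T(141,158),(.022,0,.1)),(*T(133,188),(0,0,.112)),(*T(124,219),(-.022,0,.112)),
(*S(445,108),(.022,0,.1)),(*S(468,103),(0,0,.112)),(*S(491,115),(-.022,0,.112)),
(*S(580,322),(-.127,.052,0)),(*S(610,333),(-.157,.052,0)),(*S(362,238),(.067,.052,0)),(*S(328,225),(.101,.052,0)),(*S(690,265),(-.157,-.052,0)),(*T(20,390),(-.157,.052,0)),(*T(152,426),(-.157,-.052,0))]
q,r=fit(obs,[.58,.064,-.25]); print("vise",q,np.round(r,1).tolist())
for c in("top","scene"):
    q1,r=fit([o for o in obs if o[0]==c],[.58,.064,-.25]); print(c,q1)
print("handle",place(q,[-.07,0,.136]),"pins",place(q,[[-.022,0,.1],[0,0,.1]]))
h=.03
obs=[(*T2(284,151),(h,h,.05)),(*T2(376,149),(h,-h,.05)),(*T2(380,240),(-h,-h,.05)),(*T2(287,243),(-h,h,.05)),
(*S(247,305),(h,h,.05)),(*S(336,325),(-h,h,.05)),(*S(377,270),(-h,-h,.05)),(*S(250,361),(h,h,0)),(*S(333,389),(-h,h,0))]
q,r=fit(obs,[.6,.2,0]); print("stand",q,np.round(r,1).tolist())
print("punch head top",back("top",T2(311,179)[1],.13),back("scene",S(301,178)[1],.13))
h=.078
obs=[(*T2(133,290),(h,h,.022)),(*T2(350,309),(h,-h,.022)),(*T2(327,521),(-h,-h,.022)),(*T2(107,506),(-h,h,.022))]
q,r=fit(obs,[.45,.25,0]); print("parts",q,np.round(r,1).tolist())
print("tape",back("top",T2(131,160)[1],.024),"tin",back("top",[361,155],.032),"red",back("top",T2(357,60)[1],.13))
E
```

```text
vise [ 0.57818526  0.06414257 -0.24174431] [[0.1, -0.1], [0.1, -0.3], [0.4, -0.2], [0.1, -0.3], [0.3, -1.0], [0.8, -2.1], [-1.4, 0.8], [0.6, 1.8], [-1.2, 0.3], [-1.2, 0.1], [1.0, 1.9], [-0.3, 0.5], [1.0, -0.1]]
top [ 0.57785651  0.06451459 -0.25147209]
scene [ 0.57953907  0.06192924 -0.22508592]
handle [[0.51022073 0.08090033 0.136     ]] pins [[0.55682498 0.06940929 0.1       ]
 [0.57818526 0.06414257 0.1       ]]
stand [0.61103269 0.23909032 0.01698492] [[1.2, 0.8], [-0.7, 0.8], [-1.4, -1.0], [0.6, -1.2], [0.1, -0.7], [-1.2, -0.9], [-0.6, 1.0], [1.1, 1.9], [1.0, -0.2]]
punch head top [0.6122754  0.23987116 0.13      ] [0.61177835 0.24024232 0.13      ]
parts [ 0.46130955  0.31587751 -0.09024778] [[0.2, -0.1], [-0.6, -0.3], [-0.3, 0.7], [0.7, -0.1]]
tape [0.64081586 0.39033978 0.024     ] tin [ 0.7383334 -0.1316351  0.032    ] red [0.69334601 0.20987199 0.13      ]
```

```bash
cat >> h.py <<'E'
def yaw(o):
    R=Rt.from_quat(o["ee_rot"]).as_matrix(); return np.degrees(np.arctan2(R[1,1],R[0,1]))
def plan(segs,start=None):
    "segs: (xyz, tool-y angle deg, rows); prints one constant row per seg"
    o=st(); p=np.array(o["position"]) if start is None else np.array(start[0]); a=yaw(o) if start is None else start[1]
    for X,b,N in segs:
        d=np.array(X)-p; da=(b-a+90)%180-90; w=np.radians(da)/N
        M=np.zeros((2,2))
        for k in range(N):
            th=np.radians(a)+w*k  # tool y=(cos,sin); tool x = (-sin... ) for z down: x=y cross z
            ty=np.array([np.cos(th),np.sin(th)]); tx=np.array([-np.sin(th),np.cos(th)])
            M+=np.c_[tx,ty]
        xy=np.linalg.solve(M,d[:2]); v=np.r_[xy,-d[2]/N]/.15
        print(f"N={N} x={v[0]:.4f} y={v[1]:.4f} z={v[2]:.4f} rz={-w/np.pi:.4f} |v|={np.linalg.norm(v):.3f}")
        p,a=np.array(X),a+da
E
python3 - <<'E'
from h import *
plan([((.34,.08,.2),-5.2,12),((.5255,-.332,.1),-5.2,12)])
E
```

```text
t 0.1 p [0.1813 0.4923 0.2306] toolx [-0.938  0.346  0.   ] tooly [ 0.346  0.938 -0.001] z [-0.001 -0.001 -1.   ] F [0.3 0.7 0.1] w 0.0854 g 0.0 q [ 1.22  0.13 -0.04  1.41  0.    1.57]
N=12 x=-0.2555 y=-0.0654 z=0.0170 rz=0.0347 |v|=0.264
N=12 x=-0.2186 y=0.1234 z=0.0556 rz=-0.0000 |v|=0.257
```

Emit:
apply_moves:
  moves:
    - {"claw": 1, "x": -0.2555, "y": -0.0654, "z": 0.017, "rz": 0.0347}
    - {"claw": 1, "x": -0.2555, "y": -0.0654, "z": 0.017, "rz": 0.0347}
    - {"claw": 1, "x": -0.2555, "y": -0.0654, "z": 0.017, "rz": 0.0347}
    - {"claw": 1, "x": -0.2555, "y": -0.0654, "z": 0.017, "rz": 0.0347}
    - {"claw": 1, "x": -0.2555, "y": -0.0654, "z": 0.017, "rz": 0.0347}
    - {"claw": 1, "x": -0.2555, "y": -0.0654, "z": 0.017, "rz": 0.0347}
    - {"claw": 1, "x": -0.2555, "y": -0.0654, "z": 0.017, "rz": 0.0347}
    - {"claw": 1, "x": -0.2555, "y": -0.0654, "z": 0.017, "rz": 0.0347}
    - {"claw": 1, "x": -0.2555, "y": -0.0654, "z": 0.017, "rz": 0.0347}
    - {"claw": 1, "x": -0.2555, "y": -0.0654, "z": 0.017, "rz": 0.0347}
    - {"claw": 1, "x": -0.2555, "y": -0.0654, "z": 0.017, "rz": 0.0347}
    - {"claw": 1, "x": -0.2555, "y": -0.0654, "z": 0.017, "rz": 0.0347}

```text
invalid input
```

Emit:
apply_moves:
  moves:
    - {"claw": 1, "x": -0.2186, "y": 0.1234, "z": 0.0556}
    - {"claw": 1, "x": -0.2186, "y": 0.1234, "z": 0.0556}
    - {"claw": 1, "x": -0.2186, "y": 0.1234, "z": 0.0556}
    - {"claw": 1, "x": -0.2186, "y": 0.1234, "z": 0.0556}
    - {"claw": 1, "x": -0.2186, "y": 0.1234, "z": 0.0556}
    - {"claw": 1, "x": -0.2186, "y": 0.1234, "z": 0.0556}
    - {"claw": 1, "x": -0.2186, "y": 0.1234, "z": 0.0556}
    - {"claw": 1, "x": -0.2186, "y": 0.1234, "z": 0.0556}
    - {"claw": 1, "x": -0.2186, "y": 0.1234, "z": 0.0556}
    - {"claw": 1, "x": -0.2186, "y": 0.1234, "z": 0.0556}
    - {"claw": 1, "x": -0.2186, "y": 0.1234, "z": 0.0556}
    - {"claw": 1, "x": -0.2186, "y": 0.1234, "z": 0.0556}

```text
invalid input
```

```bash
python3 - <<'E'
from h import *
f=optics.grab_frame("top"); cv2.imwrite("pics/top1.png",cv2.resize(f[150:290,330:510,::-1],None,fx=4.4,fy=4.4,interpolation=cv2.INTER_CUBIC))
plan([((.5255,-.332,.006),-5.2,8)])
E
```

```text
t 0.15 p [0.1813 0.4924 0.2307] toolx [-0.938  0.346  0.   ] tooly [ 0.346  0.938 -0.001] z [-0.    -0.001 -1.   ] F [ 0.2 -0.6  0.3] w 0.0858 g 0.0 q [ 1.22  0.13 -0.04  1.41  0.    1.57]
N=8 x=-0.7746 y=-0.1977 z=0.1873 rz=0.0521 |v|=0.821
```

Emit:
apply_moves:
  moves:
    - {"claw": 1, "x": -0.25, "y": -0.065, "z": 0.017, "rx": 0, "ry": 0, "rz": 0.035}

```text
t: 0.23
position: [0.2103, 0.473, 0.2283]
ee_rot: [0.227, 0.974, 0.0, -0.001]
force: [-0.3, 0.0, -0.1]
gripper_width: 0.0851
finger_force: 0.0
```

Emit:
apply_moves:
  moves:
    - {"claw": 1, "x": -0.2555, "y": -0.0654, "z": 0.017, "rx": 0, "ry": 0, "rz": 0.0347}
    - {"claw": 1, "x": -0.2555, "y": -0.0654, "z": 0.017, "rx": 0, "ry": 0, "rz": 0.0347}
    - {"claw": 1, "x": -0.2555, "y": -0.0654, "z": 0.017, "rx": 0, "ry": 0, "rz": 0.0347}
    - {"claw": 1, "x": -0.2555, "y": -0.0654, "z": 0.017, "rx": 0, "ry": 0, "rz": 0.0347}
    - {"claw": 1, "x": -0.2555, "y": -0.0654, "z": 0.017, "rx": 0, "ry": 0, "rz": 0.0347}
    - {"claw": 1, "x": -0.2555, "y": -0.0654, "z": 0.017, "rx": 0, "ry": 0, "rz": 0.0347}
    - {"claw": 1, "x": -0.2555, "y": -0.0654, "z": 0.017, "rx": 0, "ry": 0, "rz": 0.0347}
    - {"claw": 1, "x": -0.2555, "y": -0.0654, "z": 0.017, "rx": 0, "ry": 0, "rz": 0.0347}
    - {"claw": 1, "x": -0.2555, "y": -0.0654, "z": 0.017, "rx": 0, "ry": 0, "rz": 0.0347}
    - {"claw": 1, "x": -0.2555, "y": -0.0654, "z": 0.017, "rx": 0, "ry": 0, "rz": 0.0347}
    - {"claw": 1, "x": -0.2555, "y": -0.0654, "z": 0.017, "rx": 0, "ry": 0, "rz": 0.0347}

```text
t: 1.15
position: [0.3389, 0.0789, 0.2003]
ee_rot: [0.74, 0.672, -0.0, 0.0]
force: [0.9, -1.0, 0.3]
gripper_width: 0.0854
finger_force: 0.0
```

Emit:
apply_moves:
  moves:
    - {"claw": 1, "x": -0.2186, "y": 0.1234, "z": 0.0556, "rx": 0, "ry": 0, "rz": 0}
    - {"claw": 1, "x": -0.2186, "y": 0.1234, "z": 0.0556, "rx": 0, "ry": 0, "rz": 0}
    - {"claw": 1, "x": -0.2186, "y": 0.1234, "z": 0.0556, "rx": 0, "ry": 0, "rz": 0}
    - {"claw": 1, "x": -0.2186, "y": 0.1234, "z": 0.0556, "rx": 0, "ry": 0, "rz": 0}
    - {"claw": 1, "x": -0.2186, "y": 0.1234, "z": 0.0556, "rx": 0, "ry": 0, "rz": 0}
    - {"claw": 1, "x": -0.2186, "y": 0.1234, "z": 0.0556, "rx": 0, "ry": 0, "rz": 0}
    - {"claw": 1, "x": -0.2186, "y": 0.1234, "z": 0.0556, "rx": 0, "ry": 0, "rz": 0}
    - {"claw": 1, "x": -0.2186, "y": 0.1234, "z": 0.0556, "rx": 0, "ry": 0, "rz": 0}
    - {"claw": 1, "x": -0.2186, "y": 0.1234, "z": 0.0556, "rx": 0, "ry": 0, "rz": 0}
    - {"claw": 1, "x": -0.2186, "y": 0.1234, "z": 0.0556, "rx": 0, "ry": 0, "rz": 0}
    - {"claw": 1, "x": -0.2186, "y": 0.1234, "z": 0.0556, "rx": 0, "ry": 0, "rz": 0}
    - {"claw": 1, "x": -0.2186, "y": 0.1234, "z": 0.0556, "rx": 0, "ry": 0, "rz": 0}

```text
t: 2.15
position: [0.5248, -0.3333, 0.0997]
ee_rot: [0.739, 0.674, -0.0, -0.0]
force: [1.8, -0.0, -0.6]
gripper_width: 0.0856
finger_force: 0.0
```

```bash
python3 - <<'E'
from h import *
f=optics.grab_frame("top"); cv2.imwrite("pics/top1.png",cv2.resize(f[150:290,330:510,::-1],None,fx=4.4,fy=4.4,interpolation=cv2.INTER_CUBIC))
plan([((.5255,-.332,.006),-5.2,8)])
E
```

```text
t 2.2 p [ 0.5267 -0.3385  0.0965] toolx [ 0.094  0.996 -0.002] tooly [ 0.996 -0.094 -0.001] z [-0.001 -0.002 -1.   ] F [ 4.5 -4.5  0.4] w 0.0854 g 0.0 q [-0.57  0.34 -0.06  1.17 -0.    1.09]
N=8 x=0.0053 y=-0.0015 z=0.0754 rz=-0.0001 |v|=0.076
```

Emit:
apply_moves:
  moves:
    - {"claw": 1, "x": 0, "y": 0, "z": 0, "rx": 0, "ry": 0, "rz": 0}
    - {"claw": 1, "x": 0, "y": 0, "z": 0.08, "rx": 0, "ry": 0, "rz": 0}
    - {"claw": 1, "x": 0, "y": 0, "z": 0.1, "rx": 0, "ry": 0, "rz": 0}
    - {"claw": 1, "x": 0, "y": 0, "z": 0.1, "rx": 0, "ry": 0, "rz": 0}
    - {"claw": 1, "x": 0, "y": 0, "z": 0.1, "rx": 0, "ry": 0, "rz": 0}
    - {"claw": 1, "x": 0, "y": 0, "z": 0.1, "rx": 0, "ry": 0, "rz": 0}
    - {"claw": 1, "x": 0, "y": 0, "z": 0.08, "rx": 0, "ry": 0, "rz": 0}
    - {"claw": 1, "x": 0, "y": 0, "z": 0.04, "rx": 0, "ry": 0, "rz": 0}
    - {"claw": 1, "x": 0, "y": 0, "z": 0.02, "rx": 0, "ry": 0, "rz": 0}
    - {"claw": 1, "x": 0, "y": 0, "z": 0, "rx": 0, "ry": 0, "rz": 0}
    - {"claw": 1, "x": 0, "y": 0, "z": 0, "rx": 0, "ry": 0, "rz": 0}

```text
t: 3.12
position: [0.5249, -0.3314, 0.0083]
ee_rot: [0.738, 0.674, 0.0, 0.0]
force: [-0.6, -0.5, -0.0]
gripper_width: 0.0852
finger_force: 0.0
```

```bash
python3 - <<'E'
from h import *
snap("top","top1",(330,150,510,290),4.4)
plan([((.5255,-.332,.006),-5.2,2)])
E
```

```text
t 3.17 p [ 0.5251 -0.3316  0.0085] toolx [ 0.091  0.996 -0.001] tooly [ 0.996 -0.091  0.001] z [ 0.001 -0.001 -1.   ] F [-0.9 -0.3  0.9] w 0.0854 g 0.0 q [-0.56  0.39 -0.2   0.98  0.    1.1 ]
N=2 x=-0.0012 y=0.0016 z=0.0085 rz=-0.0000 |v|=0.009
```

View pics/top1.png

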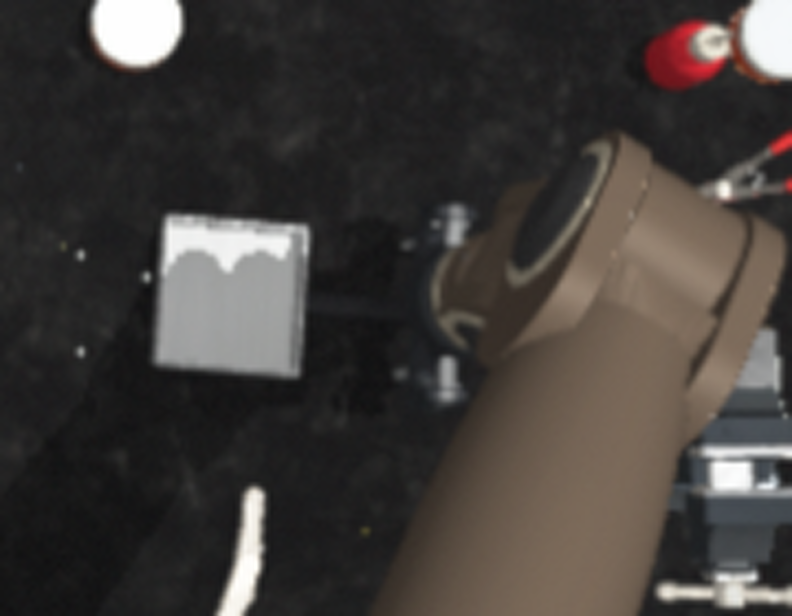

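Fingers straddle the handle at (455,220)/(450,375), and the tray has not moved. Closing.

Emit:
apply_moves:
  moves:
    - {"claw": 0, "x": 0, "y": 0, "z": 0.01, "rx": 0, "ry": 0, "rz": 0}
    - {"claw": 0, "x": 0, "y": 0, "z": 0, "rx": 0, "ry": 0, "rz": 0}
    - {"claw": 0, "x": 0, "y": 0, "z": 0, "rx": 0, "ry": 0, "rz": 0}
    - {"claw": 0, "x": 0, "y": 0, "z": 0, "rx": 0, "ry": 0, "rz": 0}
    - {"claw": 0, "x": 0, "y": 0, "z": 0, "rx": 0, "ry": 0, "rz": 0}
    - {"claw": 0, "x": 0, "y": 0, "z": 0, "rx": 0, "ry": 0, "rz": 0}
    - {"claw": 0, "x": 0, "y": 0, "z": 0, "rx": 0, "ry": 0, "rz": 0}
    - {"claw": 0, "x": 0, "y": 0, "z": 0, "rx": 0, "ry": 0, "rz": 0}
    - {"claw": 0, "x": 0, "y": 0, "z": 0, "rx": 0, "ry": 0, "rz": 0}
    - {"claw": 0, "x": 0, "y": 0, "z": 0, "rx": 0, "ry": 0, "rz": 0}

```text
t: 4.0
position: [0.5248, -0.3316, 0.0064]
ee_rot: [0.739, 0.674, 0.0, 0.0]
force: [1.0, -0.4, 3.2]
gripper_width: 0.0167
finger_force: 59.1
```

```bash
python3 - <<'E'
from h import *
o=st(); z=o["position"][2]
plan([((.4925,-.2597,z),-14.1,10),((.5412,-.0657,z),-14.1,12)])
E
```

```text
t 4.0 p [ 0.5248 -0.3316  0.0064] toolx [ 0.091  0.996 -0.   ] tooly [ 0.996 -0.091  0.001] z [ 0.001 -0.    -1.   ] F [ 1.  -0.4  3.2] w 0.0167 g 59.1 q [-0.56  0.39 -0.2   0.98  0.    1.1 ]
t 4.0 p [ 0.5248 -0.3316  0.0064] toolx [ 0.091  0.996 -0.   ] tooly [ 0.996 -0.091  0.001] z [ 0.001 -0.    -1.   ] F [ 1.  -0.4  3.2] w 0.0167 g 59.1 q [-0.56  0.39 -0.2   0.98  0.    1.1 ]
N=10 x=0.0439 y=-0.0289 z=-0.0000 rz=0.0049 |v|=0.053
N=12 x=0.1111 y=-0.0000 z=-0.0000 rz=-0.0000 |v|=0.111
```

Emit:
apply_moves:
  moves:
    - {"claw": 0, "x": 0.0439, "y": -0.0289, "z": 0, "rx": 0, "ry": 0, "rz": 0.0049}
    - {"claw": 0, "x": 0.0439, "y": -0.0289, "z": 0, "rx": 0, "ry": 0, "rz": 0.0049}
    - {"claw": 0, "x": 0.0439, "y": -0.0289, "z": 0, "rx": 0, "ry": 0, "rz": 0.0049}
    - {"claw": 0, "x": 0.0439, "y": -0.0289, "z": 0, "rx": 0, "ry": 0, "rz": 0.0049}
    - {"claw": 0, "x": 0.0439, "y": -0.0289, "z": 0, "rx": 0, "ry": 0, "rz": 0.0049}
    - {"claw": 0, "x": 0.0439, "y": -0.0289, "z": 0, "rx": 0, "ry": 0, "rz": 0.0049}
    - {"claw": 0, "x": 0.0439, "y": -0.0289, "z": 0, "rx": 0, "ry": 0, "rz": 0.0049}
    - {"claw": 0, "x": 0.0439, "y": -0.0289, "z": 0, "rx": 0, "ry": 0, "rz": 0.0049}
    - {"claw": 0, "x": 0.0439, "y": -0.0289, "z": 0, "rx": 0, "ry": 0, "rz": 0.0049}
    - {"claw": 0, "x": 0.0439, "y": -0.0289, "z": 0, "rx": 0, "ry": 0, "rz": 0.0049}
    - {"claw": 0, "x": 0, "y": 0, "z": 0, "rx": 0, "ry": 0, "rz": 0}
    - {"claw": 0, "x": 0, "y": 0, "z": 0, "rx": 0, "ry": 0, "rz": 0}

```text
t: 5.0
position: [0.4918, -0.2578, 0.0064]
ee_rot: [0.788, 0.615, 0.001, -0.001]
force: [-1.1, 1.0, 9.0]
gripper_width: 0.0166
finger_force: 60.0
```

```bash
python3 - <<'E'
from h import *
snap("top","top2",(270,150,450,290),4.4)
z=.0062
plan([((.5412,-.0657,z),-14.1,12)])
E
```

```text
t 5.05 p [ 0.4918 -0.2578  0.0064] toolx [0.243 0.97  0.002] tooly [ 0.97  -0.243 -0.001] z [-0.     0.002 -1.   ] F [-0.8  1.9  9.4] w 0.0167 g 60.0 q [-0.48  0.28 -0.36  0.93  0.    1.33]
N=12 x=0.1102 y=0.0007 z=0.0001 rz=0.0000 |v|=0.110
```

View pics/top2.png

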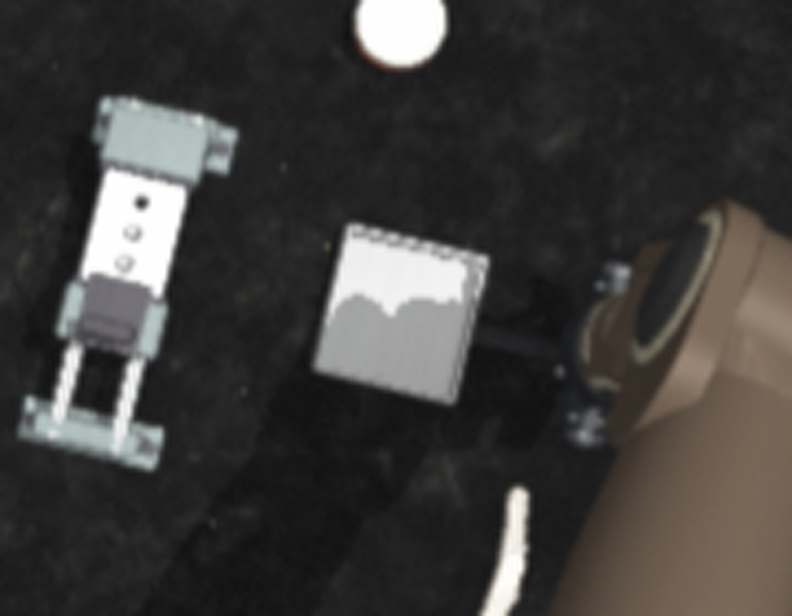

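The tray has followed: corners at (347,224), (490,257), (453,404), (314,370) in the crop, about parallel with the vise.

```bash
python3 - <<'E'
from h import *
T=lambda x,y:("top",np.array([270-.5+(x+.5)/4.4,150-.5+(y+.5)/4.4]))
q,r=fit([(*T(347,224),(.054,.052,.026)),(*T(490,257),(.054,-.052,.026)),(*T(453,404),(-.054,-.052,.026)),(*T(314,370),(-.054,.052,.026))],[.5,-.13,-.24]); print(q,np.round(r,1).tolist())
c,s=np.cos(-.246),np.sin(-.246); d=q[:2]-[.578,.0643]; print("in vise",c*d[0]+s*d[1],-s*d[0]+c*d[1])
E
```

```text
[ 0.52507584 -0.12754365 -0.24615115] [[0.3, 0.2], [-0.8, 0.3], [0.2, -0.3], [0.1, -0.3]]
in vise -0.00461186079911774 -0.1989564902959468
```

Emit:
apply_moves:
  moves:
    - {"claw": 0, "x": 0.08, "y": 0, "z": 0, "rx": 0, "ry": 0, "rz": 0}
    - {"claw": 0, "x": 0.12, "y": 0, "z": 0, "rx": 0, "ry": 0, "rz": 0}
    - {"claw": 0, "x": 0.12, "y": 0, "z": 0, "rx": 0, "ry": 0, "rz": 0}
    - {"claw": 0, "x": 0.12, "y": 0, "z": 0, "rx": 0, "ry": 0, "rz": 0}
    - {"claw": 0, "x": 0.12, "y": 0, "z": 0, "rx": 0, "ry": 0, "rz": 0}
    - {"claw": 0, "x": 0.12, "y": 0, "z": 0, "rx": 0, "ry": 0, "rz": 0}
    - {"claw": 0, "x": 0.12, "y": 0, "z": 0, "rx": 0, "ry": 0, "rz": 0}
    - {"claw": 0, "x": 0.12, "y": 0, "z": 0, "rx": 0, "ry": 0, "rz": 0}
    - {"claw": 0, "x": 0.12, "y": 0, "z": 0, "rx": 0, "ry": 0, "rz": 0}
    - {"claw": 0, "x": 0.12, "y": 0, "z": 0, "rx": 0, "ry": 0, "rz": 0}
    - {"claw": 0, "x": 0.12, "y": 0, "z": 0, "rx": 0, "ry": 0, "rz": 0}
    - {"claw": 0, "x": 0.047, "y": 0, "z": 0, "rx": 0, "ry": 0, "rz": 0}

```text
t: 6.05
position: [0.5402, -0.0649, 0.0064]
ee_rot: [0.788, 0.616, -0.001, 0.0]
force: [-0.9, -6.1, 8.2]
gripper_width: 0.0165
finger_force: 59.8
```

Emit:
apply_moves:
  moves:
    - {"claw": 0, "x": 0, "y": 0, "z": 0, "rx": 0, "ry": 0, "rz": 0}
    - {"claw": 0, "x": 0, "y": 0, "z": 0, "rx": 0, "ry": 0, "rz": 0}
    - {"claw": 0.6, "x": 0, "y": 0, "z": 0, "rx": 0, "ry": 0, "rz": 0}
    - {"claw": 0.6, "x": 0, "y": 0, "z": 0, "rx": 0, "ry": 0, "rz": 0}
    - {"claw": 0.6, "x": 0, "y": 0, "z": 0, "rx": 0, "ry": 0, "rz": 0}
    - {"claw": 0.6, "x": 0, "y": 0, "z": 0, "rx": 0, "ry": 0, "rz": 0}
    - {"claw": 0.6, "x": 0, "y": 0, "z": 0, "rx": 0, "ry": 0, "rz": 0}

```text
t: 6.63
position: [0.54, -0.0664, 0.0056]
ee_rot: [0.788, 0.615, -0.0, -0.0]
force: [0.3, 0.9, 0.2]
gripper_width: 0.0512
finger_force: 0.0
```

```bash
python3 - <<'E'
from h import *
o=st(); p=o["position"]
plan([((p[0],p[1],.26),yaw(o),8),((.612,.24,.2),50,12),((.612,.24,.086),50,8)])
E
```

```text
t 6.63 p [ 0.54   -0.0664  0.0056] toolx [0.243 0.97  0.   ] tooly [ 0.97  -0.243 -0.001] z [-0.001  0.    -1.   ] F [0.3 0.9 0.2] w 0.0512 g 0.0 q [-0.12  0.26 -0.39  0.93  0.    1.69]
t 6.63 p [ 0.54   -0.0664  0.0056] toolx [0.243 0.97  0.   ] tooly [ 0.97  -0.243 -0.001] z [-0.001  0.    -1.   ] F [0.3 0.9 0.2] w 0.0512 g 0.0 q [-0.12  0.26 -0.39  0.93  0.    1.69]
N=8 x=0.0000 y=0.0000 z=-0.2120 rz=-0.0000 |v|=0.212
N=12 x=0.1619 y=0.0880 z=0.0333 rz=-0.0297 |v|=0.187
N=8 x=-0.0000 y=0.0000 z=0.0950 rz=-0.0000 |v|=0.095
```

Emit:
apply_moves:
  moves:
    - {"claw": 0.6, "x": 0, "y": 0, "z": -0.212, "rx": 0, "ry": 0, "rz": 0}
    - {"claw": 0.6, "x": 0, "y": 0, "z": -0.212, "rx": 0, "ry": 0, "rz": 0}
    - {"claw": 0.6, "x": 0, "y": 0, "z": -0.212, "rx": 0, "ry": 0, "rz": 0}
    - {"claw": 0.6, "x": 0, "y": 0, "z": -0.212, "rx": 0, "ry": 0, "rz": 0}
    - {"claw": 0.6, "x": 0, "y": 0, "z": -0.212, "rx": 0, "ry": 0, "rz": 0}
    - {"claw": 0.6, "x": 0, "y": 0, "z": -0.212, "rx": 0, "ry": 0, "rz": 0}
    - {"claw": 0.6, "x": 0, "y": 0, "z": -0.212, "rx": 0, "ry": 0, "rz": 0}
    - {"claw": 0.6, "x": 0, "y": 0, "z": -0.212, "rx": 0, "ry": 0, "rz": 0}

```text
t: 7.3
position: [0.5401, -0.0666, 0.262]
ee_rot: [0.788, 0.615, -0.0, -0.0]
force: [0.1, -0.4, 0.1]
gripper_width: 0.0515
finger_force: 0.0
```

Emit:
apply_moves:
  moves:
    - {"claw": 0.6, "x": 0.1619, "y": 0.088, "z": 0.0333, "rx": 0, "ry": 0, "rz": -0.0297}
    - {"claw": 0.6, "x": 0.1619, "y": 0.088, "z": 0.0333, "rx": 0, "ry": 0, "rz": -0.0297}
    - {"claw": 0.6, "x": 0.1619, "y": 0.088, "z": 0.0333, "rx": 0, "ry": 0, "rz": -0.0297}
    - {"claw": 0.6, "x": 0.1619, "y": 0.088, "z": 0.0333, "rx": 0, "ry": 0, "rz": -0.0297}
    - {"claw": 0.6, "x": 0.1619, "y": 0.088, "z": 0.0333, "rx": 0, "ry": 0, "rz": -0.0297}
    - {"claw": 0.6, "x": 0.1619, "y": 0.088, "z": 0.0333, "rx": 0, "ry": 0, "rz": -0.0297}
    - {"claw": 0.6, "x": 0.1619, "y": 0.088, "z": 0.0333, "rx": 0, "ry": 0, "rz": -0.0297}
    - {"claw": 0.6, "x": 0.1619, "y": 0.088, "z": 0.0333, "rx": 0, "ry": 0, "rz": -0.0297}
    - {"claw": 0.6, "x": 0.1619, "y": 0.088, "z": 0.0333, "rx": 0, "ry": 0, "rz": -0.0297}
    - {"claw": 0.6, "x": 0.1619, "y": 0.088, "z": 0.0333, "rx": 0, "ry": 0, "rz": -0.0297}
    - {"claw": 0.6, "x": 0.1619, "y": 0.088, "z": 0.0333, "rx": 0, "ry": 0, "rz": -0.0297}
    - {"claw": 0.6, "x": 0.1619, "y": 0.088, "z": 0.0333, "rx": 0, "ry": 0, "rz": -0.0297}

```text
t: 8.3
position: [0.6122, 0.2412, 0.1996]
ee_rot: [0.339, 0.941, -0.0, -0.0]
force: [-0.5, 0.1, -1.0]
gripper_width: 0.0513
finger_force: 0.0
```

Emit:
apply_moves:
  moves:
    - {"claw": 0.6, "x": 0, "y": 0, "z": 0, "rx": 0, "ry": 0, "rz": 0}
    - {"claw": 0.6, "x": 0, "y": 0, "z": 0, "rx": 0, "ry": 0, "rz": 0}
    - {"claw": 0.6, "x": 0, "y": 0, "z": 0, "rx": 0, "ry": 0, "rz": 0}

```text
t: 8.55
position: [0.6122, 0.2397, 0.2004]
ee_rot: [0.341, 0.94, -0.0, -0.0]
force: [0.7, -0.6, 0.4]
gripper_width: 0.051
finger_force: 0.0
```

```bash
python3 - <<'E'
from h import *
snap("scene","sc3",(190,130,390,290),3.75)
plan([((.612,.24,.086),50,8)])
E
```

```text
t 8.6 p [0.6125 0.2392 0.2007] toolx [-0.766  0.643 -0.   ] tooly [ 0.643  0.766 -0.   ] z [ 0. -0. -1.] F [-0.9  0.  -0.2] w 0.0511 g 0.0 q [ 0.37  0.38  0.23  1.41 -0.    1.07]
N=8 x=0.0007 y=0.0002 z=0.0956 rz=0.0000 |v|=0.096
```

View pics/sc3.png

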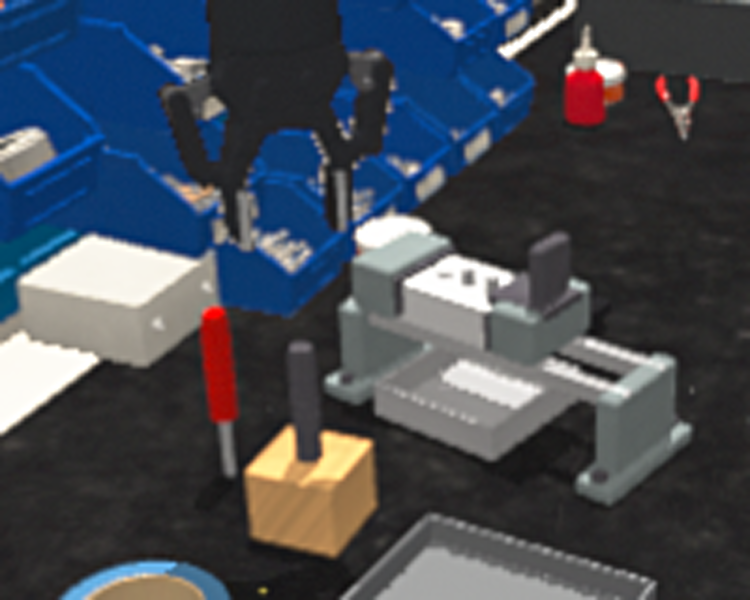

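The tray now sits under the block (its near wall spans (375,385)–(490,455)), and the open fingers at (243,215)/(343,215) hang over the punch at (302,350). Descending and gripping.

Emit:
apply_moves:
  moves:
    - {"claw": 0.6, "x": 0, "y": 0, "z": 0.1, "rx": 0, "ry": 0, "rz": 0}
    - {"claw": 0.6, "x": 0, "y": 0, "z": 0.13, "rx": 0, "ry": 0, "rz": 0}
    - {"claw": 0.6, "x": 0, "y": 0, "z": 0.13, "rx": 0, "ry": 0, "rz": 0}
    - {"claw": 0.6, "x": 0, "y": 0, "z": 0.13, "rx": 0, "ry": 0, "rz": 0}
    - {"claw": 0.6, "x": 0, "y": 0, "z": 0.13, "rx": 0, "ry": 0, "rz": 0}
    - {"claw": 0.6, "x": 0, "y": 0, "z": 0.1, "rx": 0, "ry": 0, "rz": 0}
    - {"claw": 0.6, "x": 0, "y": 0, "z": 0.04, "rx": 0, "ry": 0, "rz": 0}
    - {"claw": 0.6, "x": 0, "y": 0, "z": 0, "rx": 0, "ry": 0, "rz": 0}
    - {"claw": 0.6, "x": 0, "y": 0, "z": 0, "rx": 0, "ry": 0, "rz": 0}

```text
t: 9.35
position: [0.6127, 0.2392, 0.0872]
ee_rot: [0.342, 0.94, 0.0, 0.0]
force: [0.1, -0.1, 0.8]
gripper_width: 0.0513
finger_force: 0.0
```

Emit:
apply_moves:
  moves:
    - {"claw": 0.1, "x": 0, "y": 0, "z": 0, "rx": 0, "ry": 0, "rz": 0}
    - {"claw": 0.1, "x": 0, "y": 0, "z": 0, "rx": 0, "ry": 0, "rz": 0}
    - {"claw": 0.1, "x": 0, "y": 0, "z": 0, "rx": 0, "ry": 0, "rz": 0}
    - {"claw": 0.1, "x": 0, "y": 0, "z": 0, "rx": 0, "ry": 0, "rz": 0}
    - {"claw": 0, "x": 0, "y": 0, "z": 0, "rx": 0, "ry": 0, "rz": 0}
    - {"claw": 0, "x": 0, "y": 0, "z": 0, "rx": 0, "ry": 0, "rz": 0}
    - {"claw": 0, "x": 0, "y": 0, "z": 0, "rx": 0, "ry": 0, "rz": 0}
    - {"claw": 0, "x": 0, "y": 0, "z": 0, "rx": 0, "ry": 0, "rz": 0}

```text
t: 10.02
position: [0.6131, 0.2403, 0.0879]
ee_rot: [0.341, 0.94, 0.001, 0.001]
force: [-0.0, -1.1, 6.5]
gripper_width: 0.0171
finger_force: 58.7
```

```bash
python3 - <<'E'
from h import *
o=st(); p=o["position"]
z=.086+.12
plan([((p[0],p[1],z),50,6),((.578,.0643,z+.0),50,8)])
E
```

```text
t 10.02 p [0.6131 0.2403 0.0879] toolx [-0.767  0.641 -0.001] tooly [0.641 0.767 0.002] z [ 0.002  0.001 -1.   ] F [-0.  -1.1  6.5] w 0.0171 g 58.7 q [ 0.37  0.41  0.01  1.17 -0.    1.07]
t 10.02 p [0.6131 0.2403 0.0879] toolx [-0.767  0.641 -0.001] tooly [0.641 0.767 0.002] z [ 0.002  0.001 -1.   ] F [-0.  -1.1  6.5] w 0.0171 g 58.7 q [ 0.37  0.41  0.01  1.17 -0.    1.07]
N=6 x=-0.0000 y=0.0000 z=-0.1312 rz=0.0001 |v|=0.131
N=8 x=-0.0719 y=-0.1311 z=-0.0000 rz=-0.0000 |v|=0.150
```

Emit:
apply_moves:
  moves:
    - {"claw": 0, "x": 0, "y": 0, "z": -0.1, "rx": 0, "ry": 0, "rz": 0}
    - {"claw": 0, "x": 0, "y": 0, "z": -0.2, "rx": 0, "ry": 0, "rz": 0}
    - {"claw": 0, "x": 0, "y": 0, "z": -0.2, "rx": 0, "ry": 0, "rz": 0}
    - {"claw": 0, "x": 0, "y": 0, "z": -0.2, "rx": 0, "ry": 0, "rz": 0}
    - {"claw": 0, "x": 0, "y": 0, "z": -0.2, "rx": 0, "ry": 0, "rz": 0}

```text
t: 10.43
position: [0.6116, 0.2399, 0.2223]
ee_rot: [0.341, 0.94, -0.001, -0.001]
force: [0.8, 1.2, -1.1]
gripper_width: 0.0171
finger_force: 58.8
```

Emit:
apply_moves:
  moves:
    - {"claw": 0, "x": -0.04, "y": -0.08, "z": 0, "rx": 0, "ry": 0, "rz": 0}
    - {"claw": 0, "x": -0.0719, "y": -0.1311, "z": 0, "rx": 0, "ry": 0, "rz": 0}
    - {"claw": 0, "x": -0.0719, "y": -0.1311, "z": 0, "rx": 0, "ry": 0, "rz": 0}
    - {"claw": 0, "x": -0.0719, "y": -0.1311, "z": 0, "rx": 0, "ry": 0, "rz": 0}
    - {"claw": 0, "x": -0.0719, "y": -0.1311, "z": 0, "rx": 0, "ry": 0, "rz": 0}
    - {"claw": 0, "x": -0.0719, "y": -0.1311, "z": 0, "rx": 0, "ry": 0, "rz": 0}
    - {"claw": 0, "x": -0.0719, "y": -0.1311, "z": 0, "rx": 0, "ry": 0, "rz": 0}
    - {"claw": 0, "x": -0.0719, "y": -0.1311, "z": 0, "rx": 0, "ry": 0, "rz": 0}
    - {"claw": 0, "x": -0.0319, "y": -0.0511, "z": 0.08, "rx": 0, "ry": 0, "rz": 0}
    - {"claw": 0, "x": 0, "y": 0, "z": 0.08, "rx": 0, "ry": 0, "rz": 0}
    - {"claw": 0, "x": 0, "y": 0, "z": 0, "rx": 0, "ry": 0, "rz": 0}
    - {"claw": 0, "x": 0, "y": 0, "z": 0, "rx": 0, "ry": 0, "rz": 0}

```text
t: 11.43
position: [0.5766, 0.0636, 0.1964]
ee_rot: [0.341, 0.94, -0.001, -0.001]
force: [0.5, -0.1, -1.1]
gripper_width: 0.0169
finger_force: 59.0
```

```bash
python3 - <<'E'
from h import *
a=optics.grab_frame("scene")[165:255,265:365,::-1]; b=optics.grab_frame("top")[150:240,250:350,::-1]
z=lambda i:cv2.resize(i,None,fx=4,fy=4,interpolation=cv2.INTER_CUBIC)
cv2.imwrite("pics/p4.png",np.hstack([z(a),z(b)]))
o=st(); p=o["position"]; tip=p+[0,0,-.083]; print(tip,(proj("scene",tip)[0]-[265,165])*4,(proj("scene",place([.578,.0643,-.246],[[0,0,.112],[-.022,0,.112]]))-[265,165])*4)
E
```

```text
t 11.53 p [0.5775 0.0642 0.1977] toolx [-0.768  0.641  0.   ] tooly [ 0.641  0.768 -0.   ] z [-0.  0. -1.] F [ 0.3  0.1 -0.9] w 0.0167 g 59.0 q [0.11 0.23 0.02 1.35 0.   0.81]
[0.57750636 0.06420479 0.11470825] [199.7131167  140.78842714] [[199.06761566 144.44441078]
 [225.49911741 152.8137854 ]]
```

View pics/p4.png

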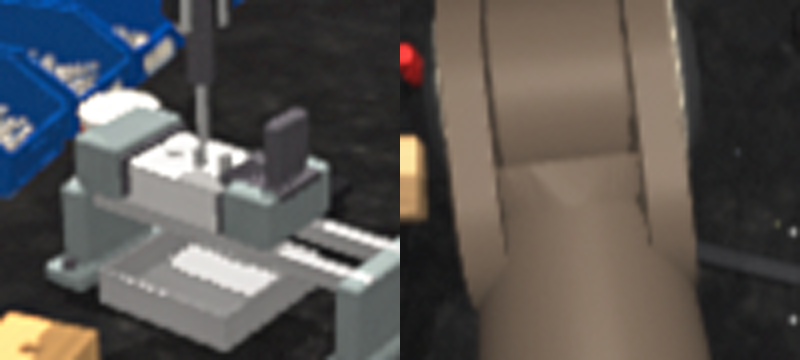

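In the scene view (left half) the shank tip is at about (203,147), with pin b right under it and pin a at (225,155). The top view is hidden by the arm. I'll check the lateral alignment at sub-pixel level.

```bash
python3 - <<'E'
from h import *
g0=cv2.cvtColor(cv2.imread("pics/scene0.png"),cv2.COLOR_BGR2GRAY).astype(int)
g1=cv2.cvtColor(cv2.imread("pics/p4.png")[:, :400],cv2.COLOR_BGR2GRAY)
g1=cv2.resize(g1,(100,90),interpolation=cv2.INTER_AREA).astype(int)
print("initial rows198-210 cols 308-326");print(g0[198:211,308:327])
print("now rows184-208 cols 308-326");print(g1[184-165:209-165,308-265:327-265])
o=st(); p=o["position"]
print(proj("scene",[p+[0,0,-.083],p+[0,0,-.045]]),proj("scene",place([.578,.0643,-.246],[[0,0,.112],[-.022,0,.112],[0,0,.1]])))
gt=cv2.cvtColor(cv2.imread("pics/top0.png"),cv2.COLOR_BGR2GRAY).astype(int)
print("top rows 192-212, cols 292-308");print(gt[192:214,292:309]); print(proj("top",place([.578,.0643,-.246],[[0,0,.112],[-.022,0,.112],[.022,0,.1]])))
E
```

```text
initial rows198-210 cols 308-326
[[115 189 214 219 176 108  81  58  50  38  31  30  31  36  35  36  38  39
   40]
 [237 255 255 255 255 235 215 176 157 108  58  45  31  25  28  33  36  36
   36]
 [255 255 255 255 255 255 255 254 255 236 179 158 107  65  49  32  26  28
   30]
 [255 255 254 255 255 250 244 238 254 255 255 255 236 208 171 108  65  50
   35]
 [239 239 245 255 252 203 172 155 213 255 255 255 255 255 255 233 209 175
  104]
 [172 186 216 254 252 174 122 119 201 255 255 252 248 247 245 255 255 255
  193]
 [235 242 245 255 250 168 117 115 187 255 255 226 185 190 177 255 255 255
  216]
 [255 255 255 255 251 180 133 129 183 252 255 222 137 122 135 255 255 228
  149]
 [254 254 254 255 255 240 226 225 241 255 255 220 136 117 124 184 154 123
  113]
 [255 254 254 254 255 255 255 255 255 255 255 211 131 114 120 120 111 111
  113]
 [255 255 255 255 254 254 254 254 254 255 255 221 124 105 112 114 114 113
  113]
 [233 241 253 255 255 255 255 254 254 255 255 232 111  73  94 112 115 115
  114]
 [157 159 186 233 240 253 255 255 255 255 255 247 138  77 119 146 152 151
  140]]
now rows184-2
[... 3346 characters left out ...]
52 248 243 247 253 254 254 254 254 253 251]
 [254 253 254 254 253 253 253 253 253 253 254 254 254 254 254 253 249]
 [254 253 254 253 252 244 242 246 252 254 254 254 254 254 254 253 243]
 [253 253 254 252 239 224 218 209 238 253 254 254 254 254 254 252 228]
 [253 253 253 251 207 226 223 185 209 253 254 254 254 254 253 250 196]
 [253 253 253 251 203 202 199 177 225 253 254 254 254 254 253 249 151]
 [233 241 247 251 234 201 183 201 246 253 254 254 254 254 253 243 119]
 [142 165 200 228 226 215 222 242 251 253 254 254 254 253 252 232  98]
 [112 117 126 141 150 169 200 227 235 238 250 253 253 253 251 205  77]]
[[299.89993452 202.08956867]
 [298.12573658 209.19918778]
 [301.77105607 195.46835636]]
```

Emit:
apply_moves:
  moves:
    - {"claw": 0, "x": 0.001, "y": 0.01, "z": 0, "rx": 0, "ry": 0, "rz": 0}
    - {"claw": 0, "x": 0, "y": 0, "z": 0, "rx": 0, "ry": 0, "rz": 0}
    - {"claw": 0, "x": 0, "y": 0, "z": 0.02, "rx": 0, "ry": 0, "rz": 0}
    - {"claw": 0, "x": 0, "y": 0, "z": 0.02, "rx": 0, "ry": 0, "rz": 0}
    - {"claw": 0, "x": 0, "y": 0, "z": 0.02, "rx": 0, "ry": 0, "rz": 0}
    - {"claw": 0, "x": 0, "y": 0, "z": 0.02, "rx": 0, "ry": 0, "rz": 0}
    - {"claw": 0, "x": 0, "y": 0, "z": 0.02, "rx": 0, "ry": 0, "rz": 0}

```text
t: 12.12
position: [0.5786, 0.0654, 0.1825]
ee_rot: [0.341, 0.94, 0.0, 0.0]
force: [1.4, 0.7, 0.0]
gripper_width: 0.0166
finger_force: 59.2
```

Emit:
apply_moves:
  moves:
    - {"claw": 0, "x": 0, "y": 0, "z": 0.02, "rx": 0, "ry": 0, "rz": 0}
    - {"claw": 0, "x": 0, "y": 0, "z": 0, "rx": 0, "ry": 0, "rz": 0}

```text
t: 12.28
position: [0.5782, 0.0652, 0.1788]
ee_rot: [0.341, 0.94, -0.0, -0.0]
force: [0.3, -0.4, -0.7]
gripper_width: 0.0166
finger_force: 59.0
```

```bash
python3 - <<'E'
from h import *
st()
E
```

```text
t 12.28 p [0.5782 0.0652 0.1788] toolx [-0.767  0.641  0.   ] tooly [ 0.641  0.767 -0.001] z [-0.001 -0.    -1.   ] F [ 0.3 -0.4 -0.7] w 0.0166 g 59.0 q [ 0.11  0.24 -0.02  1.32  0.    0.81]
```

```bash
python3 - <<'E'
from h import *
snap("scene","p5",(285,170,345,220),10)
E
```

```text
(no output)
```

View pics/p5.png

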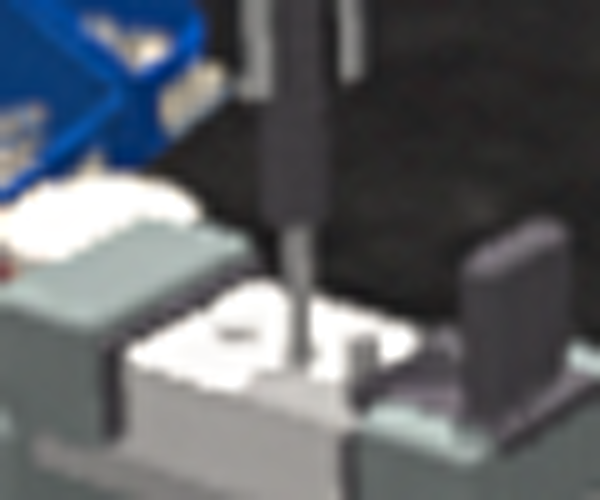

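The shank enters the block at (300,358), midway between hole c (237,333) and pin a (363,355), and pin b is no longer proud, so it is moving. Continuing down, then up.

Emit:
apply_moves:
  moves:
    - {"claw": 0, "x": 0, "y": 0, "z": 0.024, "rx": 0, "ry": 0, "rz": 0}
    - {"claw": 0, "x": 0, "y": 0, "z": 0.024, "rx": 0, "ry": 0, "rz": 0}
    - {"claw": 0, "x": 0, "y": 0, "z": 0.024, "rx": 0, "ry": 0, "rz": 0}
    - {"claw": 0, "x": 0, "y": 0, "z": 0.024, "rx": 0, "ry": 0, "rz": 0}
    - {"claw": 0, "x": 0, "y": 0, "z": 0.024, "rx": 0, "ry": 0, "rz": 0}
    - {"claw": 0, "x": 0, "y": 0, "z": 0.024, "rx": 0, "ry": 0, "rz": 0}
    - {"claw": 0, "x": 0, "y": 0, "z": 0, "rx": 0, "ry": 0, "rz": 0}
    - {"claw": 0, "x": 0, "y": 0, "z": 0, "rx": 0, "ry": 0, "rz": 0}

```text
t: 13.0
position: [0.5781, 0.0651, 0.1574]
ee_rot: [0.341, 0.94, -0.0, -0.0]
force: [0.6, 0.4, -1.0]
gripper_width: 0.0167
finger_force: 59.0
```

Emit:
apply_moves:
  moves:
    - {"claw": 0, "x": 0, "y": 0, "z": -0.05, "rx": 0, "ry": 0, "rz": 0}
    - {"claw": 0, "x": 0, "y": 0, "z": -0.08, "rx": 0, "ry": 0, "rz": 0}
    - {"claw": 0, "x": 0, "y": 0, "z": -0.08, "rx": 0, "ry": 0, "rz": 0}
    - {"claw": 0, "x": 0, "y": 0, "z": -0.07, "rx": 0, "ry": 0, "rz": 0}
    - {"claw": 0, "x": 0, "y": 0, "z": 0, "rx": 0, "ry": 0, "rz": 0}
    - {"claw": 0, "x": 0, "y": 0, "z": 0, "rx": 0, "ry": 0, "rz": 0}

```text
t: 13.5
position: [0.579, 0.0652, 0.201]
ee_rot: [0.341, 0.94, 0.0, 0.001]
force: [-0.6, 0.2, -2.5]
gripper_width: 0.0169
finger_force: 59.0
```

```bash
python3 - <<'E'
from h import *
plan([((.557,.0709,.199),50.1,4)])
E
```

```text
t 13.5 p [0.579  0.0652 0.201 ] toolx [-0.767  0.641 -0.001] tooly [0.641 0.767 0.001] z [ 0.002  0.    -1.   ] F [-0.6  0.2 -2.5] w 0.0169 g 59.0 q [ 0.11  0.24  0.03  1.36 -0.    0.81]
N=4 x=0.0342 y=-0.0163 z=0.0033 rz=0.0000 |v|=0.038
```

Emit:
apply_moves:
  moves:
    - {"claw": 0, "x": 0.0333, "y": -0.0155, "z": 0, "rx": 0, "ry": 0, "rz": 0}
    - {"claw": 0, "x": 0.0333, "y": -0.0155, "z": 0, "rx": 0, "ry": 0, "rz": 0}
    - {"claw": 0, "x": 0.0333, "y": -0.0155, "z": 0, "rx": 0, "ry": 0, "rz": 0}
    - {"claw": 0, "x": 0.0333, "y": -0.0155, "z": 0, "rx": 0, "ry": 0, "rz": 0}
    - {"claw": 0, "x": 0, "y": 0, "z": 0, "rx": 0, "ry": 0, "rz": 0}
    - {"claw": 0, "x": 0, "y": 0, "z": 0, "rx": 0, "ry": 0, "rz": 0}
    - {"claw": 0, "x": 0, "y": 0, "z": 0, "rx": 0, "ry": 0, "rz": 0}

```text
t: 14.08
position: [0.5571, 0.0709, 0.2]
ee_rot: [0.341, 0.94, 0.0, 0.0]
force: [0.7, 0.4, -1.8]
gripper_width: 0.0167
finger_force: 58.9
```

```bash
python3 - <<'E'
from h import *
snap("scene","p6",(285,170,345,220),10)
plan([((.557,.0709,.199),50.1,4)])
E
```

```text
t 14.13 p [0.5572 0.0709 0.2   ] toolx [-0.767  0.641 -0.   ] tooly [0.641 0.767 0.   ] z [ 0. -0. -1.] F [-0.6 -0.5 -1.6] w 0.0166 g 58.9 q [ 0.13  0.2  -0.02  1.35 -0.    0.82]
N=4 x=0.0003 y=-0.0002 z=0.0017 rz=0.0000 |v|=0.002
```

View pics/p6.png

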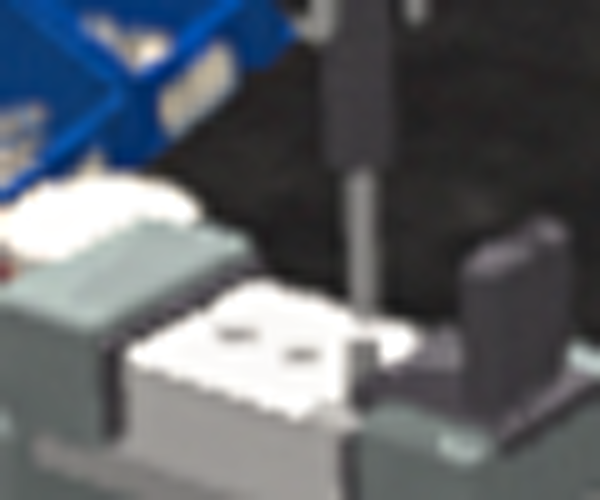

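Pin b's hole is empty at (300,354) and the punch stands on the axis of pin a at (362,340). Driving it.

Emit:
apply_moves:
  moves:
    - {"claw": 0, "x": 0, "y": 0, "z": 0.02, "rx": 0, "ry": 0, "rz": 0}
    - {"claw": 0, "x": 0, "y": 0, "z": 0.026, "rx": 0, "ry": 0, "rz": 0}
    - {"claw": 0, "x": 0, "y": 0, "z": 0.026, "rx": 0, "ry": 0, "rz": 0}
    - {"claw": 0, "x": 0, "y": 0, "z": 0.026, "rx": 0, "ry": 0, "rz": 0}
    - {"claw": 0, "x": 0, "y": 0, "z": 0.026, "rx": 0, "ry": 0, "rz": 0}
    - {"claw": 0, "x": 0, "y": 0, "z": 0.026, "rx": 0, "ry": 0, "rz": 0}
    - {"claw": 0, "x": 0, "y": 0, "z": 0.026, "rx": 0, "ry": 0, "rz": 0}
    - {"claw": 0, "x": 0, "y": 0, "z": 0.026, "rx": 0, "ry": 0, "rz": 0}
    - {"claw": 0, "x": 0, "y": 0, "z": 0.026, "rx": 0, "ry": 0, "rz": 0}
    - {"claw": 0, "x": 0, "y": 0, "z": 0.026, "rx": 0, "ry": 0, "rz": 0}
    - {"claw": 0, "x": 0, "y": 0, "z": 0.026, "rx": 0, "ry": 0, "rz": 0}
    - {"claw": 0, "x": 0, "y": 0, "z": 0, "rx": 0, "ry": 0, "rz": 0}

```text
t: 15.13
position: [0.5564, 0.0707, 0.1566]
ee_rot: [0.341, 0.94, -0.001, -0.001]
force: [-0.3, 0.5, -2.2]
gripper_width: 0.0166
finger_force: 58.9
```

Emit:
apply_moves:
  moves:
    - {"claw": 0, "x": 0, "y": 0, "z": 0, "rx": 0, "ry": 0, "rz": 0}
    - {"claw": 0, "x": 0, "y": 0, "z": -0.06, "rx": 0, "ry": 0, "rz": 0}
    - {"claw": 0, "x": 0, "y": 0, "z": -0.12, "rx": 0, "ry": 0, "rz": 0}
    - {"claw": 0, "x": 0, "y": 0, "z": -0.12, "rx": 0, "ry": 0, "rz": 0}
    - {"claw": 0, "x": 0, "y": 0, "z": -0.12, "rx": 0, "ry": 0, "rz": 0}
    - {"claw": 0, "x": 0, "y": 0, "z": -0.08, "rx": 0, "ry": 0, "rz": 0}
    - {"claw": 0, "x": 0, "y": 0, "z": 0, "rx": 0, "ry": 0, "rz": 0}
    - {"claw": 0, "x": 0, "y": 0, "z": 0, "rx": 0, "ry": 0, "rz": 0}

```text
t: 15.8
position: [0.5577, 0.0709, 0.2341]
ee_rot: [0.341, 0.94, 0.001, 0.001]
force: [0.1, -1.1, -1.7]
gripper_width: 0.0162
finger_force: 59.0
```

```bash
python3 - <<'E'
from h import *
snap("scene","p7",(250,150,350,250),6)
plan([((.6131,.2403,.232),50.1,8),((.6131,.2403,.0885),50.1,10)])
E
```

```text
t 15.85 p [0.5572 0.0709 0.233 ] toolx [-0.767  0.641 -0.   ] tooly [0.641 0.767 0.   ] z [ 0.  0. -1.] F [-0.1 -0.9 -1.3] w 0.0164 g 59.0 q [0.13 0.2  0.05 1.42 0.   0.82]
N=8 x=0.0548 y=0.1382 z=0.0008 rz=0.0000 |v|=0.149
N=10 x=-0.0000 y=0.0000 z=0.0957 rz=-0.0000 |v|=0.096
```

View pics/p7.png

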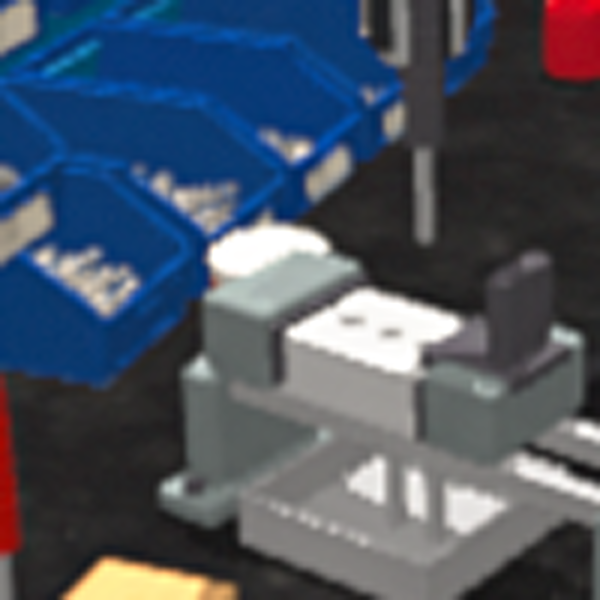

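Both holes b and c are empty, and hole a is hidden behind the jaw lip. Two pins seem to stand in the tray at (393,485) and (433,510). I'll check by projection that they are free.

```bash
python3 - <<'E'
from h import *
v=[.5783,.0655,-.248]
for x in(0,-.022):
  for n,(lo,hi) in dict(stand=(.003,.045),hang=(.0316,.0736)).items():
    print(x,n,((proj("scene",place(v,[[x,0,lo],[x,0,hi]]))-[250,150])*6).round(0).tolist())
E
```

```text
0 stand [[393.0, 523.0], [390.0, 442.0]]
0 hang [[391.0, 468.0], [389.0, 385.0]]
-0.022 stand [[431.0, 537.0], [429.0, 456.0]]
-0.022 hang [[430.0, 482.0], [428.0, 399.0]]
```

Visible pin bottoms (about y=518 and 530) match pins standing on the tray floor, so both are out. Returning the punch.

Emit:
apply_moves:
  moves:
    - {"claw": 0, "x": 0.03, "y": 0.07, "z": 0, "rx": 0, "ry": 0, "rz": 0}
    - {"claw": 0, "x": 0.0548, "y": 0.1382, "z": 0, "rx": 0, "ry": 0, "rz": 0}
    - {"claw": 0, "x": 0.0548, "y": 0.1382, "z": 0, "rx": 0, "ry": 0, "rz": 0}
    - {"claw": 0, "x": 0.0548, "y": 0.1382, "z": 0, "rx": 0, "ry": 0, "rz": 0}
    - {"claw": 0, "x": 0.0548, "y": 0.1382, "z": 0, "rx": 0, "ry": 0, "rz": 0}
    - {"claw": 0, "x": 0.0548, "y": 0.1382, "z": 0, "rx": 0, "ry": 0, "rz": 0}
    - {"claw": 0, "x": 0.0548, "y": 0.1382, "z": 0, "rx": 0, "ry": 0, "rz": 0}
    - {"claw": 0, "x": 0.0548, "y": 0.1382, "z": 0, "rx": 0, "ry": 0, "rz": 0}
    - {"claw": 0, "x": 0.0248, "y": 0.0682, "z": 0, "rx": 0, "ry": 0, "rz": 0}
    - {"claw": 0, "x": 0, "y": 0, "z": 0, "rx": 0, "ry": 0, "rz": 0}
    - {"claw": 0, "x": 0, "y": 0, "z": 0, "rx": 0, "ry": 0, "rz": 0}
    - {"claw": 0, "x": 0, "y": 0, "z": 0, "rx": 0, "ry": 0, "rz": 0}

```text
t: 16.85
position: [0.6127, 0.2396, 0.2326]
ee_rot: [0.341, 0.94, -0.001, -0.0]
force: [-0.2, 0.2, -0.9]
gripper_width: 0.0166
finger_force: 59.0
```

```bash
python3 - <<'E'
from h import *
plan([((.6129,.24,.089),50.1,10)])
E
```

```text
t 16.85 p [0.6127 0.2396 0.2326] toolx [-0.767  0.642  0.   ] tooly [ 0.642  0.767 -0.001] z [-0.001 -0.001 -1.   ] F [-0.2  0.2 -0.9] w 0.0166 g 59.0 q [ 0.37  0.39  0.31  1.49 -0.    1.07]
N=10 x=0.0001 y=0.0003 z=0.0957 rz=-0.0000 |v|=0.096
```

Emit:
apply_moves:
  moves:
    - {"claw": 0, "x": 0, "y": 0.003, "z": 0.06, "rx": 0, "ry": 0, "rz": 0}
    - {"claw": 0, "x": 0, "y": 0, "z": 0.11, "rx": 0, "ry": 0, "rz": 0}
    - {"claw": 0, "x": 0, "y": 0, "z": 0.11, "rx": 0, "ry": 0, "rz": 0}
    - {"claw": 0, "x": 0, "y": 0, "z": 0.11, "rx": 0, "ry": 0, "rz": 0}
    - {"claw": 0, "x": 0, "y": 0, "z": 0.11, "rx": 0, "ry": 0, "rz": 0}
    - {"claw": 0, "x": 0, "y": 0, "z": 0.11, "rx": 0, "ry": 0, "rz": 0}
    - {"claw": 0, "x": 0, "y": 0, "z": 0.11, "rx": 0, "ry": 0, "rz": 0}
    - {"claw": 0, "x": 0, "y": 0, "z": 0.11, "rx": 0, "ry": 0, "rz": 0}
    - {"claw": 0, "x": 0, "y": 0, "z": 0.08, "rx": 0, "ry": 0, "rz": 0}
    - {"claw": 0, "x": 0, "y": 0, "z": 0.04, "rx": 0, "ry": 0, "rz": 0}
    - {"claw": 0, "x": 0, "y": 0, "z": 0, "rx": 0, "ry": 0, "rz": 0}
    - {"claw": 0, "x": 0, "y": 0, "z": 0, "rx": 0, "ry": 0, "rz": 0}

```text
t: 17.85
position: [0.6134, 0.2403, 0.0909]
ee_rot: [0.341, 0.94, 0.0, 0.0]
force: [0.6, 0.2, -2.0]
gripper_width: 0.0167
finger_force: 59.0
```

```bash
python3 - <<'E'
from h import *
st()
E
```

```text
t 17.85 p [0.6134 0.2403 0.0909] toolx [-0.767  0.642 -0.   ] tooly [0.642 0.767 0.   ] z [ 0.  0. -1.] F [ 0.6  0.2 -2. ] w 0.0167 g 59.0 q [ 0.37  0.41  0.02  1.18 -0.    1.07]
```

Emit:
apply_moves:
  moves:
    - {"claw": 0, "x": 0, "y": 0, "z": 0.012, "rx": 0, "ry": 0, "rz": 0}
    - {"claw": 0, "x": 0, "y": 0, "z": 0.006, "rx": 0, "ry": 0, "rz": 0}
    - {"claw": 0.2, "x": 0, "y": 0, "z": 0, "rx": 0, "ry": 0, "rz": 0}
    - {"claw": 0.4, "x": 0, "y": 0, "z": 0, "rx": 0, "ry": 0, "rz": 0}
    - {"claw": 0.6, "x": 0, "y": 0, "z": 0, "rx": 0, "ry": 0, "rz": 0}
    - {"claw": 0.6, "x": 0, "y": 0, "z": 0, "rx": 0, "ry": 0, "rz": 0}
    - {"claw": 0.6, "x": 0, "y": 0, "z": 0, "rx": 0, "ry": 0, "rz": 0}
    - {"claw": 0.6, "x": 0, "y": 0, "z": 0, "rx": 0, "ry": 0, "rz": 0}

```text
t: 18.52
position: [0.6134, 0.2407, 0.088]
ee_rot: [0.341, 0.94, 0.0, 0.0]
force: [0.4, -0.1, 0.8]
gripper_width: 0.051
finger_force: 0.0
```

Emit:
apply_moves:
  moves:
    - {"claw": 0.6, "x": 0, "y": 0, "z": -0.1, "rx": 0, "ry": 0, "rz": 0}
    - {"claw": 0.6, "x": 0, "y": 0, "z": -0.2, "rx": 0, "ry": 0, "rz": 0}
    - {"claw": 0.6, "x": 0, "y": 0, "z": -0.2, "rx": 0, "ry": 0, "rz": 0}
    - {"claw": 0.6, "x": 0, "y": 0, "z": -0.2, "rx": 0, "ry": 0, "rz": 0}
    - {"claw": 0.6, "x": 0, "y": 0, "z": -0.2, "rx": 0, "ry": 0, "rz": 0}
    - {"claw": 0.6, "x": 0, "y": 0, "z": 0, "rx": 0, "ry": 0, "rz": 0}
    - {"claw": 0.6, "x": 0, "y": 0, "z": 0, "rx": 0, "ry": 0, "rz": 0}

```text
t: 19.1
position: [0.6144, 0.2411, 0.2253]
ee_rot: [0.341, 0.94, 0.002, 0.002]
force: [0.1, 0.4, -0.3]
gripper_width: 0.0511
finger_force: 0.0
```

```bash
python3 - <<'E'
from h import *
plan([((.5104,.0827,.215),-14.2,10),((.5104,.0827,.117),-14.2,8)])
E
```

```text
t 19.1 p [0.6144 0.2411 0.2253] toolx [-0.767  0.641 -0.002] tooly [0.641 0.767 0.004] z [ 0.004  0.002 -1.   ] F [ 0.1  0.4 -0.3] w 0.0511 g 0.0 q [ 0.37  0.39  0.29  1.46 -0.    1.07]
N=10 x=-0.0774 y=-0.1083 z=0.0069 rz=0.0357 |v|=0.133
N=8 x=0.0000 y=0.0000 z=0.0817 rz=-0.0000 |v|=0.082
```

Emit:
apply_moves:
  moves:
    - {"claw": 0.6, "x": -0.0774, "y": -0.1083, "z": 0.0069, "rx": 0, "ry": 0, "rz": 0.0357}
    - {"claw": 0.6, "x": -0.0774, "y": -0.1083, "z": 0.0069, "rx": 0, "ry": 0, "rz": 0.0357}
    - {"claw": 0.6, "x": -0.0774, "y": -0.1083, "z": 0.0069, "rx": 0, "ry": 0, "rz": 0.0357}
    - {"claw": 0.6, "x": -0.0774, "y": -0.1083, "z": 0.0069, "rx": 0, "ry": 0, "rz": 0.0357}
    - {"claw": 0.6, "x": -0.0774, "y": -0.1083, "z": 0.0069, "rx": 0, "ry": 0, "rz": 0.0357}
    - {"claw": 0.6, "x": -0.0774, "y": -0.1083, "z": 0.0069, "rx": 0, "ry": 0, "rz": 0.0357}
    - {"claw": 0.6, "x": -0.0774, "y": -0.1083, "z": 0.0069, "rx": 0, "ry": 0, "rz": 0.0357}
    - {"claw": 0.6, "x": -0.0774, "y": -0.1083, "z": 0.0069, "rx": 0, "ry": 0, "rz": 0.0357}
    - {"claw": 0.6, "x": -0.0774, "y": -0.1083, "z": 0.0069, "rx": 0, "ry": 0, "rz": 0.0357}
    - {"claw": 0.6, "x": -0.0774, "y": -0.1083, "z": 0.0069, "rx": 0, "ry": 0, "rz": 0.0357}
    - {"claw": 0.6, "x": 0, "y": 0, "z": 0, "rx": 0, "ry": 0, "rz": 0}
    - {"claw": 0.6, "x": 0, "y": 0, "z": 0, "rx": 0, "ry": 0, "rz": 0}

```text
t: 20.1
position: [0.5084, 0.0818, 0.2116]
ee_rot: [0.789, 0.615, -0.0, -0.0]
force: [0.3, -0.3, -0.2]
gripper_width: 0.0513
finger_force: 0.0
```

```bash
python3 - <<'E'
from h import *
snap("scene","p8",(240,130,380,270),5)
plan([((.5104,.0827,.118),-14.2,8)])
E
```

```text
t 20.15 p [0.5092 0.0821 0.2117] toolx [ 0.243  0.97  -0.   ] tooly [ 0.97  -0.243 -0.001] z [-0.001 -0.    -1.   ] F [ 0.7  0.8 -0.1] w 0.0509 g 0.0 q [ 0.16  0.11 -0.1   1.36  0.    1.98]
N=8 x=0.0007 y=0.0009 z=0.0781 rz=0.0001 |v|=0.078
```

View pics/p8.png

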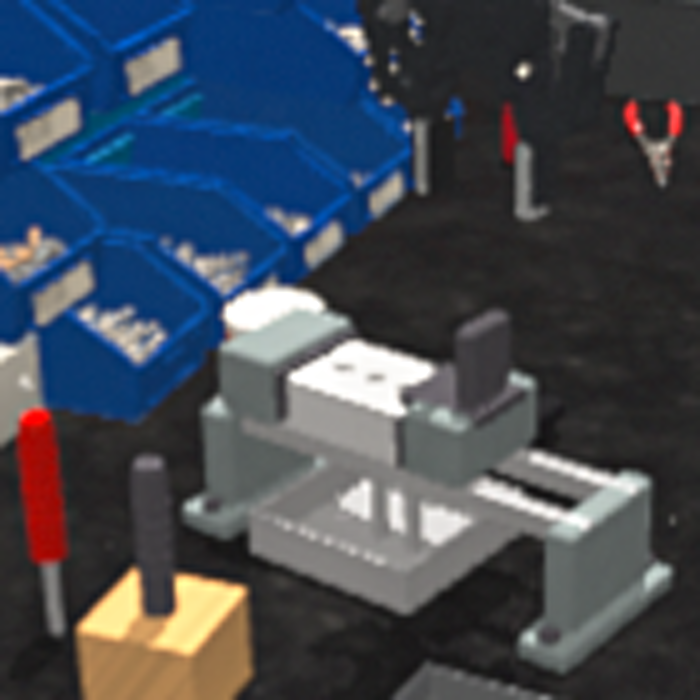

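The punch is back standing in the stand at (155,530); the fingers hang at (425,160)/(528,185) over the fin at (483,350). Descending, gripping the fin, then opening.

Emit:
apply_moves:
  moves:
    - {"claw": 0.6, "x": 0.003, "y": 0.004, "z": 0.06, "rx": 0, "ry": 0, "rz": 0}
    - {"claw": 0.6, "x": 0, "y": 0, "z": 0.1, "rx": 0, "ry": 0, "rz": 0}
    - {"claw": 0.6, "x": 0, "y": 0, "z": 0.12, "rx": 0, "ry": 0, "rz": 0}
    - {"claw": 0.6, "x": 0, "y": 0, "z": 0.12, "rx": 0, "ry": 0, "rz": 0}
    - {"claw": 0.6, "x": 0, "y": 0, "z": 0.12, "rx": 0, "ry": 0, "rz": 0}
    - {"claw": 0.6, "x": 0, "y": 0, "z": 0.08, "rx": 0, "ry": 0, "rz": 0}
    - {"claw": 0.6, "x": 0, "y": 0, "z": 0.025, "rx": 0, "ry": 0, "rz": 0}
    - {"claw": 0.6, "x": 0, "y": 0, "z": 0, "rx": 0, "ry": 0, "rz": 0}
    - {"claw": 0.6, "x": 0, "y": 0, "z": 0, "rx": 0, "ry": 0, "rz": 0}

```text
t: 20.9
position: [0.5104, 0.0827, 0.1185]
ee_rot: [0.789, 0.615, -0.0, -0.0]
force: [0.2, 0.0, 0.5]
gripper_width: 0.0512
finger_force: 0.0
```

Emit:
apply_moves:
  moves:
    - {"claw": 0.15, "x": 0, "y": 0, "z": 0, "rx": 0, "ry": 0, "rz": 0}
    - {"claw": 0.15, "x": 0, "y": 0, "z": 0, "rx": 0, "ry": 0, "rz": 0}
    - {"claw": 0.15, "x": 0, "y": 0, "z": 0, "rx": 0, "ry": 0, "rz": 0}
    - {"claw": 0, "x": 0, "y": 0, "z": 0, "rx": 0, "ry": 0, "rz": 0}
    - {"claw": 0, "x": 0, "y": 0, "z": 0, "rx": 0, "ry": 0, "rz": 0}
    - {"claw": 0, "x": 0, "y": 0, "z": 0, "rx": 0, "ry": 0, "rz": 0}
    - {"claw": 0, "x": 0, "y": 0, "z": 0, "rx": 0, "ry": 0, "rz": 0}
    - {"claw": 0, "x": 0, "y": 0, "z": 0, "rx": 0, "ry": 0, "rz": 0}

```text
t: 21.57
position: [0.5101, 0.0827, 0.1195]
ee_rot: [0.789, 0.615, 0.0, -0.0]
force: [-2.7, 0.6, 6.5]
gripper_width: 0.0111
finger_force: 60.8
```

```bash
python3 - <<'E'
from h import *
o=st(); p=o["position"]; c,s=np.cos(-.248),np.sin(-.248)
plan([((p[0]-.034*c,p[1]-.034*s,p[2]),yaw(o),9)])
E
```

```text
t 21.57 p [0.5101 0.0827 0.1195] toolx [0.244 0.97  0.001] tooly [ 0.97  -0.244  0.   ] z [ 0.001  0.001 -1.   ] F [-2.7  0.6  6.5] w 0.0111 g 60.8 q [ 0.16  0.13 -0.28  1.16  0.    1.98]
t 21.57 p [0.5101 0.0827 0.1195] toolx [0.244 0.97  0.001] tooly [ 0.97  -0.244  0.   ] z [ 0.001  0.001 -1.   ] F [-2.7  0.6  6.5] w 0.0111 g 60.8 q [ 0.16  0.13 -0.28  1.16  0.    1.98]
N=9 x=0.0000 y=-0.0252 z=-0.0000 rz=-0.0000 |v|=0.025
```

Emit:
apply_moves:
  moves:
    - {"claw": 0, "x": 0, "y": -0.015, "z": 0, "rx": 0, "ry": 0, "rz": 0}
    - {"claw": 0, "x": 0, "y": -0.026, "z": 0, "rx": 0, "ry": 0, "rz": 0}
    - {"claw": 0, "x": 0, "y": -0.026, "z": 0, "rx": 0, "ry": 0, "rz": 0}
    - {"claw": 0, "x": 0, "y": -0.026, "z": 0, "rx": 0, "ry": 0, "rz": 0}
    - {"claw": 0, "x": 0, "y": -0.026, "z": 0, "rx": 0, "ry": 0, "rz": 0}
    - {"claw": 0, "x": 0, "y": -0.026, "z": 0, "rx": 0, "ry": 0, "rz": 0}
    - {"claw": 0, "x": 0, "y": -0.026, "z": 0, "rx": 0, "ry": 0, "rz": 0}
    - {"claw": 0, "x": 0, "y": -0.026, "z": 0, "rx": 0, "ry": 0, "rz": 0}
    - {"claw": 0, "x": 0, "y": -0.026, "z": 0, "rx": 0, "ry": 0, "rz": 0}
    - {"claw": 0, "x": 0, "y": -0.01, "z": 0, "rx": 0, "ry": 0, "rz": 0}
    - {"claw": 0, "x": 0, "y": 0, "z": 0, "rx": 0, "ry": 0, "rz": 0}
    - {"claw": 0, "x": 0, "y": 0, "z": 0, "rx": 0, "ry": 0, "rz": 0}

```text
t: 22.57
position: [0.4773, 0.091, 0.1195]
ee_rot: [0.789, 0.615, 0.001, 0.001]
force: [4.2, -0.9, 5.3]
gripper_width: 0.0109
finger_force: 60.8
```

Emit:
apply_moves:
  moves:
    - {"claw": 0.5, "x": 0, "y": 0, "z": 0, "rx": 0, "ry": 0, "rz": 0}
    - {"claw": 0.5, "x": 0, "y": 0, "z": 0, "rx": 0, "ry": 0, "rz": 0}
    - {"claw": 0.5, "x": 0, "y": 0, "z": 0, "rx": 0, "ry": 0, "rz": 0}
    - {"claw": 0.5, "x": 0, "y": 0, "z": 0, "rx": 0, "ry": 0, "rz": 0}
    - {"claw": 0.5, "x": 0, "y": 0, "z": -0.08, "rx": 0, "ry": 0, "rz": 0}
    - {"claw": 0.5, "x": 0, "y": 0, "z": -0.15, "rx": 0, "ry": 0, "rz": 0}
    - {"claw": 0.5, "x": 0, "y": 0, "z": -0.15, "rx": 0, "ry": 0, "rz": 0}
    - {"claw": 0.5, "x": 0, "y": 0, "z": -0.15, "rx": 0, "ry": 0, "rz": 0}
    - {"claw": 1, "x": 0, "y": 0, "z": -0.1, "rx": 0, "ry": 0, "rz": 0}
    - {"claw": 1, "x": 0, "y": 0, "z": 0, "rx": 0, "ry": 0, "rz": 0}
    - {"claw": 1, "x": 0, "y": 0, "z": 0, "rx": 0, "ry": 0, "rz": 0}

```text
t: 23.48
position: [0.4765, 0.0911, 0.2134]
ee_rot: [0.789, 0.615, 0.0, 0.0]
force: [-0.0, 0.6, -0.4]
gripper_width: 0.0772
finger_force: 0.0
```

```bash
python3 - <<'E'
from h import *
plan([((.5783,.0655,.2),75.8,12),((.5783,.0655,.072),75.8,10)])
E
```

```text
t 23.48 p [0.4765 0.0911 0.2134] toolx [0.244 0.97  0.   ] tooly [ 0.97  -0.244  0.001] z [ 0.001  0.    -1.   ] F [-0.   0.6 -0.4] w 0.0772 g 0.0 q [ 0.19  0.05 -0.16  1.36  0.    2.01]
N=12 x=-0.0426 y=0.0487 z=0.0074 rz=-0.0416 |v|=0.065
N=10 x=-0.0000 y=0.0000 z=0.0853 rz=0.0000 |v|=0.085
```

Emit:
apply_moves:
  moves:
    - {"claw": 1, "x": -0.0393, "y": 0.045, "z": 0.007, "rx": 0, "ry": 0, "rz": -0.0385}
    - {"claw": 1, "x": -0.0393, "y": 0.045, "z": 0.007, "rx": 0, "ry": 0, "rz": -0.0385}
    - {"claw": 1, "x": -0.0393, "y": 0.045, "z": 0.007, "rx": 0, "ry": 0, "rz": -0.0385}
    - {"claw": 1, "x": -0.0393, "y": 0.045, "z": 0.007, "rx": 0, "ry": 0, "rz": -0.0385}
    - {"claw": 1, "x": -0.0393, "y": 0.045, "z": 0.007, "rx": 0, "ry": 0, "rz": -0.0385}
    - {"claw": 1, "x": -0.0393, "y": 0.045, "z": 0.007, "rx": 0, "ry": 0, "rz": -0.0385}
    - {"claw": 1, "x": -0.0393, "y": 0.045, "z": 0.007, "rx": 0, "ry": 0, "rz": -0.0385}
    - {"claw": 1, "x": -0.0393, "y": 0.045, "z": 0.007, "rx": 0, "ry": 0, "rz": -0.0385}
    - {"claw": 1, "x": -0.0393, "y": 0.045, "z": 0.007, "rx": 0, "ry": 0, "rz": -0.0385}
    - {"claw": 1, "x": -0.0393, "y": 0.045, "z": 0.007, "rx": 0, "ry": 0, "rz": -0.0385}
    - {"claw": 1, "x": -0.0393, "y": 0.045, "z": 0.007, "rx": 0, "ry": 0, "rz": -0.0385}
    - {"claw": 1, "x": -0.0393, "y": 0.045, "z": 0.007, "rx": 0, "ry": 0, "rz": -0.0385}

```text
t: 24.48
position: [0.5699, 0.0618, 0.1984]
ee_rot: [0.179, 0.984, -0.0, -0.002]
force: [-0.4, -0.3, -0.4]
gripper_width: 0.085
finger_force: 0.0
```

Emit:
apply_moves:
  moves:
    - {"claw": 1, "x": -0.0393, "y": 0.045, "z": 0.007, "rx": 0, "ry": 0, "rz": -0.0385}
    - {"claw": 1, "x": 0, "y": 0, "z": 0, "rx": 0, "ry": 0, "rz": 0}
    - {"claw": 1, "x": 0, "y": 0, "z": 0, "rx": 0, "ry": 0, "rz": 0}
    - {"claw": 1, "x": 0, "y": 0, "z": 0, "rx": 0, "ry": 0, "rz": 0}

```text
t: 24.82
position: [0.5774, 0.066, 0.1986]
ee_rot: [0.124, 0.992, -0.0, -0.001]
force: [-0.5, -0.1, 1.1]
gripper_width: 0.0854
finger_force: 0.0
```

```bash
python3 - <<'E'
from h import *
snap("scene","p9",(240,130,380,270),5)
plan([((.5783,.0655,.072),75.8,10)])
E
```

```text
t 24.87 p [0.5774 0.066  0.1989] toolx [-0.969  0.245  0.001] tooly [ 0.245  0.969 -0.   ] z [-0.001 -0.    -1.   ] F [ 0.1 -0.9 -0.1] w 0.0854 g 0.0 q [ 0.11  0.24  0.02  1.36 -0.    0.36]
N=10 x=-0.0006 y=-0.0002 z=0.0846 rz=0.0000 |v|=0.085
```

View pics/p9.png

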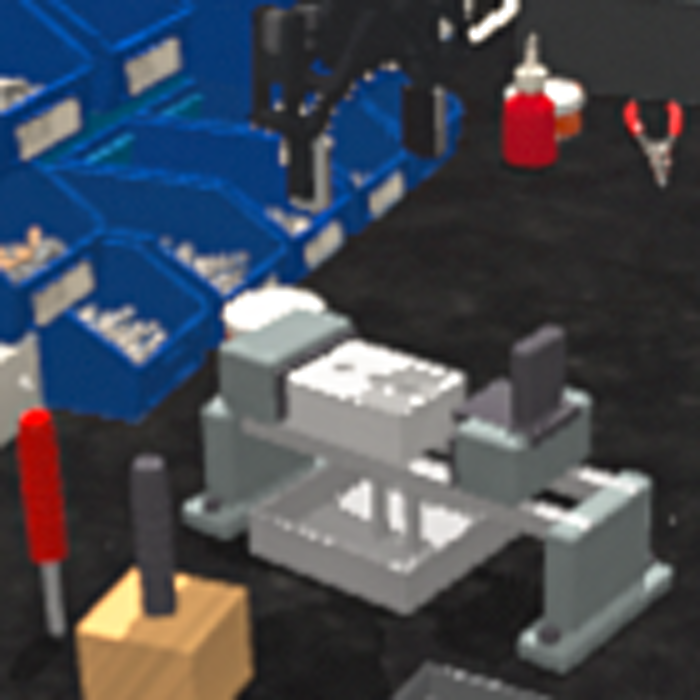

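The jaw is open, the block is free with all holes clear, and the pins still stand in the tray (380,505)/(415,520). The picture allowance is spent, so further checks will be numeric. Descending on the block.

Emit:
apply_moves:
  moves:
    - {"claw": 1, "x": -0.005, "y": 0, "z": 0.06, "rx": 0, "ry": 0, "rz": 0}
    - {"claw": 1, "x": 0, "y": 0, "z": 0.12, "rx": 0, "ry": 0, "rz": 0}
    - {"claw": 1, "x": 0, "y": 0, "z": 0.12, "rx": 0, "ry": 0, "rz": 0}
    - {"claw": 1, "x": 0, "y": 0, "z": 0.12, "rx": 0, "ry": 0, "rz": 0}
    - {"claw": 1, "x": 0, "y": 0, "z": 0.12, "rx": 0, "ry": 0, "rz": 0}
    - {"claw": 1, "x": 0, "y": 0, "z": 0.12, "rx": 0, "ry": 0, "rz": 0}
    - {"claw": 1, "x": 0, "y": 0, "z": 0.1, "rx": 0, "ry": 0, "rz": 0}
    - {"claw": 1, "x": 0, "y": 0, "z": 0.06, "rx": 0, "ry": 0, "rz": 0}
    - {"claw": 1, "x": 0, "y": 0, "z": 0.026, "rx": 0, "ry": 0, "rz": 0}
    - {"claw": 1, "x": 0, "y": 0, "z": 0, "rx": 0, "ry": 0, "rz": 0}
    - {"claw": 1, "x": 0, "y": 0, "z": 0, "rx": 0, "ry": 0, "rz": 0}

```text
t: 25.78
position: [0.5791, 0.066, 0.0731]
ee_rot: [0.123, 0.992, 0.0, 0.0]
force: [0.7, -0.2, 0.6]
gripper_width: 0.0857
finger_force: 0.0
```

Emit:
apply_moves:
  moves:
    - {"claw": 0.72, "x": 0, "y": 0, "z": 0, "rx": 0, "ry": 0, "rz": 0}
    - {"claw": 0.66, "x": 0, "y": 0, "z": 0, "rx": 0, "ry": 0, "rz": 0}
    - {"claw": 0.5, "x": 0, "y": 0, "z": 0, "rx": 0, "ry": 0, "rz": 0}
    - {"claw": 0.3, "x": 0, "y": 0, "z": 0, "rx": 0, "ry": 0, "rz": 0}
    - {"claw": 0, "x": 0, "y": 0, "z": 0, "rx": 0, "ry": 0, "rz": 0}
    - {"claw": 0, "x": 0, "y": 0, "z": 0, "rx": 0, "ry": 0, "rz": 0}
    - {"claw": 0, "x": 0, "y": 0, "z": 0, "rx": 0, "ry": 0, "rz": 0}
    - {"claw": 0, "x": 0, "y": 0, "z": 0, "rx": 0, "ry": 0, "rz": 0}

```text
t: 26.45
position: [0.5795, 0.0659, 0.0739]
ee_rot: [0.122, 0.992, -0.0, 0.001]
force: [-1.6, -0.5, 5.6]
gripper_width: 0.0549
finger_force: 66.2
```

```bash
python3 - <<'E'
from h import *
st()
f=optics.grab_frame("top").astype(int); f0=cv2.imread("pics/top0.png")[:,:,::-1].astype(int)
for n,i in(("t0",f0),("now",f)):
    g=i.mean(2); m=((g>110)&(g<230)&(np.ptp(i,axis=2)<25)).astype(np.uint8); m[:200]=0;m[290:]=0;m[:,:185]=0;m[:,258:]=0
    c=max(cv2.findContours(m,cv2.RETR_EXTERNAL,cv2.CHAIN_APPROX_NONE)[0],key=cv2.contourArea); r=cv2.minAreaRect(c); print(n,r,back("top",r[0],.01))
E
```

```text
t 26.45 p [0.5795 0.0659 0.0739] toolx [-0.97   0.243 -0.002] tooly [0.243 0.97  0.   ] z [ 0.002 -0.    -1.   ] F [-1.6 -0.5  5.6] w 0.0549 g 66.2 q [ 0.11  0.28 -0.2   1.09 -0.    0.36]
t0 ((221.15243530273438, 241.62803649902344), (49.03160095214844, 49.804622650146484), 6.340191841125488) [0.46222506 0.32025142 0.01      ]
now ((231.81234741210938, 254.03289794921875), (48.94013977050781, 49.41122055053711), 6.009005546569824) [0.42250804 0.28555294 0.01      ]
```

The parts tray has been knocked to about (0.422, 0.281). Lifting the block and heading there.

Emit:
apply_moves:
  moves:
    - {"claw": 0, "x": 0, "y": 0, "z": -0.04, "rx": 0, "ry": 0, "rz": 0}
    - {"claw": 0, "x": 0, "y": 0, "z": -0.1, "rx": 0, "ry": 0, "rz": 0}
    - {"claw": 0, "x": 0, "y": 0, "z": -0.14, "rx": 0, "ry": 0, "rz": 0}
    - {"claw": 0, "x": 0, "y": 0, "z": -0.14, "rx": 0, "ry": 0, "rz": 0}
    - {"claw": 0, "x": 0, "y": 0, "z": -0.14, "rx": 0, "ry": 0, "rz": 0}
    - {"claw": 0, "x": 0, "y": 0, "z": -0.14, "rx": 0, "ry": 0, "rz": 0}
    - {"claw": 0, "x": 0, "y": 0, "z": -0.1, "rx": 0, "ry": 0, "rz": 0}
    - {"claw": 0, "x": 0, "y": 0, "z": -0.04, "rx": 0, "ry": 0, "rz": 0}
    - {"claw": 0, "x": 0, "y": 0, "z": 0, "rx": 0, "ry": 0, "rz": 0}
    - {"claw": 0, "x": 0, "y": 0, "z": 0, "rx": 0, "ry": 0, "rz": 0}

```text
t: 27.33
position: [0.5787, 0.066, 0.1979]
ee_rot: [0.122, 0.992, -0.0, -0.0]
force: [-0.2, 0.2, -3.9]
gripper_width: 0.0544
finger_force: 65.2
```

```bash
python3 - <<'E'
from h import *
o=st(); plan([((.4216,.2812,.2),yaw(o),10)])
E
```

```text
t 27.33 p [0.5787 0.066  0.1979] toolx [-0.97   0.243  0.001] tooly [ 0.243  0.97  -0.   ] z [-0.001  0.    -1.   ] F [-0.2  0.2 -3.9] w 0.0544 g 65.2 q [0.11 0.24 0.02 1.36 0.   0.36]
t 27.33 p [0.5787 0.066  0.1979] toolx [-0.97   0.243  0.001] tooly [ 0.243  0.97  -0.   ] z [-0.001  0.    -1.   ] F [-0.2  0.2 -3.9] w 0.0544 g 65.2 q [0.11 0.24 0.02 1.36 0.   0.36]
N=10 x=0.1365 y=0.1137 z=-0.0014 rz=-0.0000 |v|=0.178
```

Emit:
apply_moves:
  moves:
    - {"claw": 0, "x": 0.07, "y": 0.06, "z": 0, "rx": 0, "ry": 0, "rz": 0}
    - {"claw": 0, "x": 0.1365, "y": 0.1137, "z": 0, "rx": 0, "ry": 0, "rz": 0}
    - {"claw": 0, "x": 0.1365, "y": 0.1137, "z": 0, "rx": 0, "ry": 0, "rz": 0}
    - {"claw": 0, "x": 0.1365, "y": 0.1137, "z": 0, "rx": 0, "ry": 0, "rz": 0}
    - {"claw": 0, "x": 0.1365, "y": 0.1137, "z": 0, "rx": 0, "ry": 0, "rz": 0}
    - {"claw": 0, "x": 0.1365, "y": 0.1137, "z": 0, "rx": 0, "ry": 0, "rz": 0}
    - {"claw": 0, "x": 0.1365, "y": 0.1137, "z": 0, "rx": 0, "ry": 0, "rz": 0}
    - {"claw": 0, "x": 0.1365, "y": 0.1137, "z": 0, "rx": 0, "ry": 0, "rz": 0}
    - {"claw": 0, "x": 0.1365, "y": 0.1137, "z": 0, "rx": 0, "ry": 0, "rz": 0}
    - {"claw": 0, "x": 0.1365, "y": 0.1137, "z": 0, "rx": 0, "ry": 0, "rz": 0}
    - {"claw": 0, "x": 0.067, "y": 0.054, "z": 0, "rx": 0, "ry": 0, "rz": 0}
    - {"claw": 0, "x": 0, "y": 0, "z": 0, "rx": 0, "ry": 0, "rz": 0}

```text
t: 28.33
position: [0.4189, 0.283, 0.1972]
ee_rot: [0.12, 0.993, -0.0, -0.001]
force: [0.5, -0.2, -2.5]
gripper_width: 0.0547
finger_force: 65.1
```

Emit:
apply_moves:
  moves:
    - {"claw": 0, "x": 0, "y": 0, "z": 0, "rx": 0, "ry": 0, "rz": 0}
    - {"claw": 0, "x": 0, "y": 0, "z": 0, "rx": 0, "ry": 0, "rz": 0}

```text
t: 28.5
position: [0.4212, 0.2809, 0.1978]
ee_rot: [0.122, 0.992, -0.001, -0.0]
force: [-0.4, -0.6, -3.0]
gripper_width: 0.0553
finger_force: 65.1
```

```bash
python3 - <<'E'
from h import *
plan([((.4216,.2812,.0065),76,12)])
# parts tray outline in scene now (corner hidden by arm in top): compare predicted corners with edges
f=optics.grab_frame("scene"); cv2.imwrite("pics/s10.png",f[:,:,::-1]); g=f.astype(int).mean(2); m=((g>95)&(g<215)&(np.ptp(f.astype(int),axis=2)<25)).astype(np.uint8); m[:240]=0; m[:,:230]=0; m[330:]=0; m[:,400:]=0
m=cv2.morphologyEx(m,cv2.MORPH_OPEN,np.ones((3,3),np.uint8))
c=max(cv2.findContours(m,cv2.RETR_EXTERNAL,cv2.CHAIN_APPROX_NONE)[0],key=cv2.contourArea)[:,0]
print(len(c),"L",c[c[:,0].argmin()],"R",c[c[:,0].argmax()],"T",c[c[:,1].argmin()],"B",c[c[:,1].argmax()])
h=.078
print(proj("scene",place([.4216,.2812,-.09],[[h,h,.022],[h,-h,.022],[-h,-h,.022],[-h,h,.022],[-h,h,0]])).round(0).tolist())
E
```

```text
t 28.5 p [0.4212 0.2809 0.1978] toolx [-0.97   0.243  0.001] tooly [ 0.243  0.97  -0.001] z [-0.001 -0.001 -1.   ] F [-0.4 -0.6 -3. ] w 0.0553 g 65.1 q [ 0.59  0.09 -0.15  1.33 -0.    0.83]
N=12 x=-0.0002 y=0.0002 z=0.1063 rz=-0.0000 |v|=0.106
188 L [298 299] R [381 288] T [325 269] B [353 321]
[[291.0, 299.0], [326.0, 263.0], [387.0, 280.0], [358.0, 322.0], [358.0, 331.0]]
```

Emit:
apply_moves:
  moves:
    - {"claw": 0, "x": 0, "y": 0, "z": 0.1, "rx": 0, "ry": 0, "rz": 0}
    - {"claw": 0, "x": 0, "y": 0, "z": 0.17, "rx": 0, "ry": 0, "rz": 0}
    - {"claw": 0, "x": 0, "y": 0, "z": 0.17, "rx": 0, "ry": 0, "rz": 0}
    - {"claw": 0, "x": 0, "y": 0, "z": 0.17, "rx": 0, "ry": 0, "rz": 0}
    - {"claw": 0, "x": 0, "y": 0, "z": 0.17, "rx": 0, "ry": 0, "rz": 0}
    - {"claw": 0, "x": 0, "y": 0, "z": 0.17, "rx": 0, "ry": 0, "rz": 0}
    - {"claw": 0, "x": 0, "y": 0, "z": 0.13, "rx": 0, "ry": 0, "rz": 0}
    - {"claw": 0, "x": 0, "y": 0, "z": 0.08, "rx": 0, "ry": 0, "rz": 0}
    - {"claw": 0, "x": 0, "y": 0, "z": 0.06, "rx": 0, "ry": 0, "rz": 0}
    - {"claw": 0, "x": 0, "y": 0, "z": 0.035, "rx": 0, "ry": 0, "rz": 0}
    - {"claw": 0, "x": 0, "y": 0, "z": 0, "rx": 0, "ry": 0, "rz": 0}
    - {"claw": 0, "x": 0, "y": 0, "z": 0, "rx": 0, "ry": 0, "rz": 0}

```text
t: 29.55
position: [0.4221, 0.2811, 0.0108]
ee_rot: [0.123, 0.992, 0.0, 0.0]
force: [-0.2, 0.1, -3.0]
gripper_width: 0.0547
finger_force: 65.1
```

```bash
python3 - <<'E'
from h import *
st()
E
```

```text
t 29.55 p [0.4221 0.2811 0.0108] toolx [-0.97   0.243 -0.   ] tooly [0.243 0.97  0.   ] z [ 0.  0. -1.] F [-0.2  0.1 -3. ] w 0.0547 g 65.1 q [ 0.59  0.19 -0.46  0.92 -0.    0.83]
```

Emit:
apply_moves:
  moves:
    - {"claw": 0, "x": 0, "y": 0, "z": 0.012, "rx": 0, "ry": 0, "rz": 0}
    - {"claw": 0, "x": 0, "y": 0, "z": 0.011, "rx": 0, "ry": 0, "rz": 0}
    - {"claw": 0, "x": 0, "y": 0, "z": 0, "rx": 0, "ry": 0, "rz": 0}
    - {"claw": 0.68, "x": 0, "y": 0, "z": 0, "rx": 0, "ry": 0, "rz": 0}
    - {"claw": 0.72, "x": 0, "y": 0, "z": 0, "rx": 0, "ry": 0, "rz": 0}
    - {"claw": 0.8, "x": 0, "y": 0, "z": 0, "rx": 0, "ry": 0, "rz": 0}
    - {"claw": 0.88, "x": 0, "y": 0, "z": 0, "rx": 0, "ry": 0, "rz": 0}
    - {"claw": 0.88, "x": 0, "y": 0, "z": 0, "rx": 0, "ry": 0, "rz": 0}
    - {"claw": 0.88, "x": 0, "y": 0, "z": 0, "rx": 0, "ry": 0, "rz": 0}

```text
t: 30.3
position: [0.4217, 0.2813, 0.0071]
ee_rot: [0.122, 0.992, 0.0, 0.0]
force: [-1.6, -0.5, 0.4]
gripper_width: 0.0753
finger_force: 0.0
```

Emit:
apply_moves:
  moves:
    - {"claw": 0.88, "x": 0, "y": 0, "z": -0.05, "rx": 0, "ry": 0, "rz": 0}
    - {"claw": 0.88, "x": 0, "y": 0, "z": -0.15, "rx": 0, "ry": 0, "rz": 0}
    - {"claw": 0.88, "x": 0, "y": 0, "z": -0.22, "rx": 0, "ry": 0, "rz": 0}
    - {"claw": 0.88, "x": 0, "y": 0, "z": -0.24, "rx": 0, "ry": 0, "rz": 0}
    - {"claw": 0.88, "x": 0, "y": 0, "z": -0.24, "rx": 0, "ry": 0, "rz": 0}
    - {"claw": 0.88, "x": 0, "y": 0, "z": -0.24, "rx": 0, "ry": 0, "rz": 0}
    - {"claw": 0.88, "x": 0, "y": 0, "z": -0.24, "rx": 0, "ry": 0, "rz": 0}
    - {"claw": 0.7, "x": 0, "y": 0, "z": 0, "rx": 0, "ry": 0, "rz": 0}
    - {"claw": 0.7, "x": 0, "y": 0, "z": 0, "rx": 0, "ry": 0, "rz": 0}
    - {"claw": 0.7, "x": 0, "y": 0, "z": 0, "rx": 0, "ry": 0, "rz": 0}

```text
t: 31.13
position: [0.4215, 0.2812, 0.2139]
ee_rot: [0.122, 0.992, 0.0, 0.0]
force: [0.2, -0.2, -0.8]
gripper_width: 0.06
finger_force: 0.0
```

```bash
python3 - <<'E'
from h import *
h=[.54,-.066]
plan([((.48,.12,.215),20,6),((*h,.2),-14.1,8),((*h,.006),-14.1,8)])
# catch tray handle in scene/top: is it where left?
f=optics.grab_frame("top"); cv2.imwrite("pics/t11.png",f[:,:,::-1]); g=f.astype(int).mean(2)
v=[.574,.0665,-.2465]
uv=proj("top",place(v,[[0,-y,.024] for y in(.08,.1,.12,.135,.15)])).round(0).astype(int); print(uv.tolist())
for u,w in uv: print(g[w-7:w+8,u].round(0).astype(int).tolist())
E
```

```text
t 31.13 p [0.4215 0.2812 0.2139] toolx [-0.97   0.243 -0.   ] tooly [0.243 0.97  0.   ] z [ 0.  0. -1.] F [ 0.2 -0.2 -0.8] w 0.06 g 0.0 q [ 0.59  0.09 -0.12  1.36  0.    0.83]
N=6 x=-0.1667 y=-0.1070 z=-0.0012 rz=0.0518 |v|=0.198
N=8 x=-0.1612 y=0.0366 z=0.0125 rz=0.0237 |v|=0.166
N=8 x=0.0000 y=0.0000 z=0.1617 rz=-0.0000 |v|=0.162
[[324, 212], [330, 213], [336, 215], [341, 216], [345, 217]]
[32, 31, 30, 34, 35, 47, 57, 59, 60, 51, 35, 36, 45, 45, 40]
[39, 36, 36, 37, 36, 39, 52, 59, 61, 57, 43, 28, 33, 37, 36]
[40, 39, 41, 41, 40, 48, 58, 61, 61, 52, 33, 30, 32, 33, 31]
[37, 36, 37, 36, 35, 45, 57, 61, 62, 53, 36, 31, 35, 35, 35]
[34, 34, 37, 38, 35, 48, 57, 61, 62, 54, 36, 33, 39, 39, 37]
```

```bash
python3 - <<'E'
from h import *
plan([((.54,-.066,.206),-14.1,16)])
E
```

```text
t 31.18 p [0.4212 0.2809 0.213 ] toolx [-0.97   0.243  0.001] tooly [ 0.243  0.97  -0.001] z [-0.001 -0.001 -1.   ] F [-0.   0.3 -0.4] w 0.0595 g 0.0 q [ 0.59  0.09 -0.12  1.36 -0.    0.83]
N=16 x=0.0271 y=-0.1674 z=0.0029 rz=-0.0312 |v|=0.170
```

Emit:
apply_moves:
  moves:
    - {"claw": 0.7, "x": 0.0271, "y": -0.1674, "z": 0.003, "rx": 0, "ry": 0, "rz": -0.0312}
    - {"claw": 0.7, "x": 0.0271, "y": -0.1674, "z": 0.003, "rx": 0, "ry": 0, "rz": -0.0312}
    - {"claw": 0.7, "x": 0.0271, "y": -0.1674, "z": 0.003, "rx": 0, "ry": 0, "rz": -0.0312}
    - {"claw": 0.7, "x": 0.0271, "y": -0.1674, "z": 0.003, "rx": 0, "ry": 0, "rz": -0.0312}
    - {"claw": 0.7, "x": 0.0271, "y": -0.1674, "z": 0.003, "rx": 0, "ry": 0, "rz": -0.0312}
    - {"claw": 0.7, "x": 0.0271, "y": -0.1674, "z": 0.003, "rx": 0, "ry": 0, "rz": -0.0312}
    - {"claw": 0.7, "x": 0.0271, "y": -0.1674, "z": 0.003, "rx": 0, "ry": 0, "rz": -0.0312}
    - {"claw": 0.7, "x": 0.0271, "y": -0.1674, "z": 0.003, "rx": 0, "ry": 0, "rz": -0.0312}

```text
t: 31.85
position: [0.4078, 0.0818, 0.2088]
ee_rot: [-0.269, 0.963, 0.0, -0.001]
force: [0.0, 0.5, -0.0]
gripper_width: 0.0598
finger_force: 0.0
```

Emit:
apply_moves:
  moves:
    - {"claw": 0.7, "x": 0.0271, "y": -0.1674, "z": 0.003, "rx": 0, "ry": 0, "rz": -0.0312}
    - {"claw": 0.7, "x": 0.0271, "y": -0.1674, "z": 0.003, "rx": 0, "ry": 0, "rz": -0.0312}
    - {"claw": 0.7, "x": 0.0271, "y": -0.1674, "z": 0.003, "rx": 0, "ry": 0, "rz": -0.0312}
    - {"claw": 0.7, "x": 0.0271, "y": -0.1674, "z": 0.003, "rx": 0, "ry": 0, "rz": -0.0312}
    - {"claw": 0.7, "x": 0.0271, "y": -0.1674, "z": 0.003, "rx": 0, "ry": 0, "rz": -0.0312}
    - {"claw": 0.7, "x": 0.0271, "y": -0.1674, "z": 0.003, "rx": 0, "ry": 0, "rz": -0.0312}
    - {"claw": 0.7, "x": 0.0271, "y": -0.1674, "z": 0.003, "rx": 0, "ry": 0, "rz": -0.0312}
    - {"claw": 0.7, "x": 0.0271, "y": -0.1674, "z": 0.003, "rx": 0, "ry": 0, "rz": -0.0312}
    - {"claw": 0.7, "x": 0, "y": 0, "z": 0, "rx": 0, "ry": 0, "rz": 0}
    - {"claw": 0.7, "x": 0, "y": 0, "z": 0, "rx": 0, "ry": 0, "rz": 0}
    - {"claw": 0.7, "x": 0, "y": 0, "z": 0, "rx": 0, "ry": 0, "rz": 0}

```text
t: 32.77
position: [0.539, -0.0655, 0.2053]
ee_rot: [-0.614, 0.79, 0.001, -0.001]
force: [-0.1, -0.0, 0.4]
gripper_width: 0.0599
finger_force: 0.0
```

```bash
python3 - <<'E'
from h import *
plan([((.54,-.0664,.0064),-14.1,8)])
f=optics.grab_frame("top"); cv2.imwrite("pics/t12.png",f[:,:,::-1]); i=f.astype(int); g=i.mean(2)
# block in parts tray (bright), tray outline
m=((g>110)&(np.ptp(i,axis=2)<25)).astype(np.uint8); m[:200]=0;m[290:]=0;m[:,:185]=0;m[:,258:]=0
c=max(cv2.findContours(m,cv2.RETR_EXTERNAL,cv2.CHAIN_APPROX_NONE)[0],key=cv2.contourArea); r=cv2.minAreaRect(c); print("tray",r,back("top",r[0],.01))
m=m*(g>200).astype(np.uint8)
c=max(cv2.findContours(m,cv2.RETR_EXTERNAL,cv2.CHAIN_APPROX_NONE)[0],key=cv2.contourArea); r=cv2.minAreaRect(c); print("block",r,back("top",r[0],.033))
E
```

```text
t 32.77 p [ 0.539  -0.0655  0.2053] toolx [-0.247 -0.969  0.   ] tooly [-0.969  0.247  0.003] z [-0.003  0.001 -1.   ] F [-0.1 -0.   0.4] w 0.0599 g 0.0 q [-0.12  0.16 -0.05  1.36  0.   -1.44]
N=8 x=0.0005 y=-0.0010 z=0.1657 rz=-0.0001 |v|=0.166
tray ((232.1869354248047, 253.8642120361328), (49.222442626953125, 50.159202575683594), 6.519801616668701) [0.42303661 0.28436193 0.01      ]
block ((231.17649841308594, 254.7941436767578), (18.190170288085938, 25.223705291748047), 14.03624439239502) [0.42069842 0.28306667 0.033     ]
```

The block lies flat and centred in the parts tray. Down onto the tray handle and grip.

Emit:
apply_moves:
  moves:
    - {"claw": 0.7, "x": 0.004, "y": -0.006, "z": 0.12, "rx": 0, "ry": 0, "rz": 0}
    - {"claw": 0.7, "x": 0, "y": 0, "z": 0.19, "rx": 0, "ry": 0, "rz": 0}
    - {"claw": 0.7, "x": 0, "y": 0, "z": 0.19, "rx": 0, "ry": 0, "rz": 0}
    - {"claw": 0.7, "x": 0, "y": 0, "z": 0.19, "rx": 0, "ry": 0, "rz": 0}
    - {"claw": 0.7, "x": 0, "y": 0, "z": 0.19, "rx": 0, "ry": 0, "rz": 0}
    - {"claw": 0.7, "x": 0, "y": 0, "z": 0.19, "rx": 0, "ry": 0, "rz": 0}
    - {"claw": 0.7, "x": 0, "y": 0, "z": 0.13, "rx": 0, "ry": 0, "rz": 0}
    - {"claw": 0.7, "x": 0, "y": 0, "z": 0.08, "rx": 0, "ry": 0, "rz": 0}
    - {"claw": 0.7, "x": 0, "y": 0, "z": 0.035, "rx": 0, "ry": 0, "rz": 0}
    - {"claw": 0.7, "x": 0, "y": 0, "z": 0, "rx": 0, "ry": 0, "rz": 0}
    - {"claw": 0.7, "x": 0, "y": 0, "z": 0, "rx": 0, "ry": 0, "rz": 0}

```text
t: 33.73
position: [0.5409, -0.0662, 0.0102]
ee_rot: [-0.614, 0.789, -0.0, 0.0]
force: [-0.1, -0.1, 0.5]
gripper_width: 0.0595
finger_force: 0.0
```

Emit:
apply_moves:
  moves:
    - {"claw": 0.4, "x": 0, "y": 0, "z": 0, "rx": 0, "ry": 0, "rz": 0}
    - {"claw": 0.3, "x": 0, "y": 0, "z": 0, "rx": 0, "ry": 0, "rz": 0}
    - {"claw": 0.26, "x": 0, "y": 0, "z": 0, "rx": 0, "ry": 0, "rz": 0}
    - {"claw": 0.23, "x": 0, "y": 0, "z": 0, "rx": 0, "ry": 0, "rz": 0}
    - {"claw": 0.2, "x": 0, "y": 0, "z": 0, "rx": 0, "ry": 0, "rz": 0}
    - {"claw": 0.15, "x": 0, "y": 0, "z": 0, "rx": 0, "ry": 0, "rz": 0}
    - {"claw": 0, "x": 0, "y": 0, "z": 0, "rx": 0, "ry": 0, "rz": 0}
    - {"claw": 0, "x": 0, "y": 0, "z": 0, "rx": 0, "ry": 0, "rz": 0}
    - {"claw": 0, "x": 0, "y": 0, "z": 0, "rx": 0, "ry": 0, "rz": 0}

```text
t: 34.48
position: [0.5412, -0.0666, 0.0103]
ee_rot: [-0.614, 0.789, -0.0, 0.0]
force: [-2.4, 0.2, 6.5]
gripper_width: 0.0166
finger_force: 59.0
```

```bash
python3 - <<'E'
from h import *
st()
E
```

```text
t 34.48 p [ 0.5412 -0.0666  0.0103] toolx [-0.245 -0.97  -0.   ] tooly [-0.97   0.245 -0.001] z [ 0.001 -0.    -1.   ] F [-2.4  0.2  6.5] w 0.0166 g 59.0 q [-0.12  0.26 -0.38  0.93  0.   -1.45]
```

Emit:
apply_moves:
  moves:
    - {"claw": 0, "x": 0.01, "y": 0, "z": 0, "rx": 0, "ry": 0, "rz": 0}
    - {"claw": 0, "x": 0.02, "y": 0, "z": 0, "rx": 0, "ry": 0, "rz": 0}
    - {"claw": 0, "x": 0.03, "y": 0, "z": 0, "rx": 0, "ry": 0, "rz": 0}
    - {"claw": 0, "x": 0.04, "y": 0, "z": 0, "rx": 0, "ry": 0, "rz": 0}
    - {"claw": 0, "x": 0.05, "y": 0, "z": 0, "rx": 0, "ry": 0, "rz": 0}
    - {"claw": 0, "x": 0.06, "y": 0, "z": 0, "rx": 0, "ry": 0, "rz": 0}
    - {"claw": 0, "x": 0.06, "y": 0, "z": 0, "rx": 0, "ry": 0, "rz": 0}
    - {"claw": 0, "x": 0.06, "y": 0, "z": 0, "rx": 0, "ry": 0, "rz": 0}
    - {"claw": 0, "x": 0.06, "y": 0, "z": 0, "rx": 0, "ry": 0, "rz": 0}
    - {"claw": 0, "x": 0.06, "y": 0, "z": 0, "rx": 0, "ry": 0, "rz": 0}
    - {"claw": 0, "x": 0.06, "y": 0, "z": 0, "rx": 0, "ry": 0, "rz": 0}
    - {"claw": 0, "x": 0.06, "y": 0, "z": 0, "rx": 0, "ry": 0, "rz": 0}

```text
t: 35.48
position: [0.5209, -0.1495, 0.0103]
ee_rot: [-0.614, 0.789, -0.0, 0.001]
force: [1.2, 4.2, 4.7]
gripper_width: 0.0164
finger_force: 58.9
```

Emit:
apply_moves:
  moves:
    - {"claw": 0, "x": 0.06, "y": 0, "z": 0, "rx": 0, "ry": 0, "rz": 0}
    - {"claw": 0, "x": 0.06, "y": 0, "z": 0, "rx": 0, "ry": 0, "rz": 0}
    - {"claw": 0, "x": 0.06, "y": 0, "z": 0, "rx": 0, "ry": 0, "rz": 0}
    - {"claw": 0, "x": 0.06, "y": 0, "z": 0, "rx": 0, "ry": 0, "rz": 0}
    - {"claw": 0, "x": 0.06, "y": 0, "z": 0, "rx": 0, "ry": 0, "rz": 0}
    - {"claw": 0, "x": 0.06, "y": 0, "z": 0, "rx": 0, "ry": 0, "rz": 0}
    - {"claw": 0, "x": 0.06, "y": 0, "z": 0, "rx": 0, "ry": 0, "rz": 0}
    - {"claw": 0, "x": 0.06, "y": 0, "z": 0, "rx": 0, "ry": 0, "rz": 0}
    - {"claw": 0, "x": 0.06, "y": 0, "z": 0, "rx": 0, "ry": 0, "rz": 0}
    - {"claw": 0, "x": 0.04, "y": 0, "z": 0, "rx": 0, "ry": 0, "rz": 0}
    - {"claw": 0, "x": 0.02, "y": 0, "z": 0, "rx": 0, "ry": 0, "rz": 0}
    - {"claw": 0, "x": 0.01, "y": 0, "z": 0, "rx": 0, "ry": 0, "rz": 0}

```text
t: 36.48
position: [0.4983, -0.2383, 0.0103]
ee_rot: [-0.614, 0.789, -0.0, 0.001]
force: [1.1, 4.7, 6.4]
gripper_width: 0.0166
finger_force: 59.0
```

Emit:
apply_moves:
  moves:
    - {"claw": 0, "x": 0, "y": 0, "z": 0, "rx": 0, "ry": 0, "rz": 0}
    - {"claw": 0.23, "x": 0, "y": 0, "z": 0, "rx": 0, "ry": 0, "rz": 0}
    - {"claw": 0.4, "x": 0, "y": 0, "z": 0, "rx": 0, "ry": 0, "rz": 0}
    - {"claw": 0.7, "x": 0, "y": 0, "z": 0, "rx": 0, "ry": 0, "rz": 0}
    - {"claw": 0.7, "x": 0, "y": 0, "z": 0, "rx": 0, "ry": 0, "rz": 0}
    - {"claw": 0.7, "x": 0, "y": 0, "z": 0, "rx": 0, "ry": 0, "rz": 0}
    - {"claw": 0.7, "x": 0, "y": 0, "z": -0.05, "rx": 0, "ry": 0, "rz": 0}
    - {"claw": 0.7, "x": 0, "y": 0, "z": -0.2, "rx": 0, "ry": 0, "rz": 0}
    - {"claw": 0.7, "x": 0, "y": 0, "z": -0.25, "rx": 0, "ry": 0, "rz": 0}
    - {"claw": 0.7, "x": 0, "y": 0, "z": -0.25, "rx": 0, "ry": 0, "rz": 0}
    - {"claw": 0.7, "x": 0, "y": 0, "z": -0.25, "rx": 0, "ry": 0, "rz": 0}
    - {"claw": 0.7, "x": 0, "y": 0, "z": -0.2, "rx": 0, "ry": 0, "rz": 0}

```text
t: 37.48
position: [0.4977, -0.2383, 0.1932]
ee_rot: [-0.614, 0.789, -0.001, 0.001]
force: [0.8, -0.1, 0.4]
gripper_width: 0.0598
finger_force: 0.0
```

Emit:
apply_moves:
  moves:
    - {"claw": 0.7, "x": 0, "y": 0, "z": 0, "rx": 0, "ry": 0, "rz": 0}
    - {"claw": 0.7, "x": 0, "y": 0, "z": 0, "rx": 0, "ry": 0, "rz": 0}
    - {"claw": 0.7, "x": 0, "y": 0, "z": 0, "rx": 0, "ry": 0, "rz": 0}

```text
t: 37.73
position: [0.4973, -0.2381, 0.1892]
ee_rot: [-0.614, 0.789, 0.0, -0.0]
force: [0.3, 0.4, -0.3]
gripper_width: 0.0599
finger_force: 0.0
```

```bash
python3 - <<'E'
from h import *
st()
f=optics.grab_frame("top"); cv2.imwrite("pics/t13.png",f[:,:,::-1]); i=f.astype(int); g=i.mean(2)
q=[.5251,-.1275,-.2461]
u=proj("top",place(q,[[.054,.052,.026],[.054,-.052,.026],[-.054,-.052,.026],[-.054,.052,.026]])); print(u.round(0).tolist())
x0,y0=u.min(0).astype(int)-3; x1,y1=u.max(0).astype(int)+4
np.set_printoptions(linewidth=250); print(x0,y0); print(g[y0:y1,x0:x1].round(0).astype(int))
# punch/stand & jaw compare with first frame
f0=cv2.imread("pics/top0.png")[:,:,::-1].astype(int)
d=np.abs(i-f0).sum(2)
print("stand diff",d[180:210,232:260].max(),"tape",d[165:205,180:218].max(),"tin",d[143:167,350:372].max())
E
```

```text
t 37.73 p [ 0.4973 -0.2381  0.1892] toolx [-0.245 -0.969  0.   ] tooly [-0.969  0.245  0.   ] z [-0.  0. -1.] F [ 0.3  0.4 -0.3] w 0.0599 g 0.0 q [-0.45  0.18 -0.07  1.32 -0.   -1.77]
[[349.0, 201.0], [380.0, 208.0], [373.0, 241.0], [341.0, 233.0]]
338 197
[[33 35 35 ... 34 39 39]
 [31 35 35 ... 34 37 38]
 [33 33 35 ... 35 34 37]
 ...
 [20 21 21 ... 33 29 29]
 [20 21 20 ... 31 31 29]
 [21 21 20 ... 31 33 32]]
stand diff 168 tape 12 tin 11
```

```bash
python3 - <<'E'
import sys
from h import *
np.set_printoptions(linewidth=300,threshold=sys.maxsize)
i=cv2.imread("pics/t13.png").astype(int); g=i.mean(2)
q=[.5305,-.105,-.2461]
print(proj("top",place(q,[[.054,.052,.026],[.054,-.052,.026],[-.054,-.052,.026],[-.054,.052,.026]])).round(1).tolist(), "expected standing pin tops",proj("top",place(q,[[-.018,0,.045],[.004,0,.045]])).round(1).tolist())
print((g[192:238,334:376]/10).round(0).astype(int))
f0=cv2.imread("pics/top0.png").astype(int).mean(2)
print("stand t0/now");print((f0[186:198,234:254]/10).astype(int));print((g[186:198,234:254]/10).astype(int))
E
```

```text
[[341.8, 199.1], [373.2, 206.7], [365.7, 239.5], [334.0, 231.8]] expected standing pin tops [[353.0, 224.4], [354.6, 217.6]]
[[ 3  3  3  3  3  3  3  3  3  3  3  3  3  3  3  3  3  3  4  4  4  3  3  3  3  3  3  3  3  3  3  3  3  3  3  3  3  3  3  3  3  3]
 [ 3  3  3  3  3  3  3  3  3  3  3  3  3  3  3  3  3  3  4  4  3  3  3  3  3  3  3  3  3  3  3  3  3  3  3  3  3  3  3  3  3  3]
 [ 3  3  3  3  3  3  3  3  3  3  3  3  3  3  3  3  3  3  4  4  3  3  3  4  3  3  3  3  4  3  3  3  3  3  3  3  3  3  3  3  3  3]
 [ 3  3  3  3  3  3  3  3  3  3  3  4  4  4  3  3  3  3  4  3  3  4  4  3  3  3  3  4  4  3  3  3  3  3  3  3  3  3  3  3  3  3]
 [ 4  4  4  3  3  3  3  3  3  3  4  4  4  4  4  4  4  4  4  3  3  3  3  3  3  4  4  4  4  3  3  3  3  3  3  3  3  3  3  3  3  3]
 [ 4  4  3  3  3  4  4  3  3  3  4  4  4  4  4  3  4  4  3  3  3  3  3  3  3  3  4  4  4  4  4  4  3  3  3  3  3  3  3  3  3  3]
 [ 3  4  3  3  3  3  4  4  5  7  6  5  5  4  4  4  4  3  3  3  3  3  3  3  3  3  4  3  3  3  4  4  3  3  3  3  3  3  3  3  3  3]
 [ 4  4  4  3  3  3  4  6 12 16 14 11  9  8  6  5  4  3  3  3  3  3  3  
[... 5786 characters left out ...]
21 20]
 [ 8 20 21 21 21 18 18 19 21 21 21 21 21 21 21 21 21 21 21 21]
 [ 8 20 21 21 19 14 13 15 18 20 21 21 21 21 21 21 21 21 21 21]
 [ 8 20 21 20 15 12 11 11 11 16 19 20 21 21 21 21 21 21 21 20]
 [ 7 19 20 17 12 11 11 10  7 10 14 17 20 20 21 21 21 21 21 20]
 [ 6 17 20 15 11 11 11 10  6  6  7 11 17 20 20 21 21 21 21 20]
 [ 5 14 18 15 11  9  9  9  6  5  6  7 12 19 20 21 21 21 21 20]
 [ 4 12 15 15 12  9  7  5  5  5  5  6  8 17 20 21 21 21 21 21]
 [ 4 11 14 15 14 13 10  6  5  5  5  6  9 18 20 21 21 21 21 21]
 [ 4 11 14 15 15 14 13 11  8  7  7  8 14 19 21 21 21 21 21 21]
 [ 4 11 15 15 15 15 15 14 13 15 16 16 19 20 20 21 21 21 21 20]
 [ 5 14 18 18 18 18 18 19 19 20 20 20 20 21 21 21 21 21 21 20]]
```

```bash
python3 -c "
from workcell import bot
print(bot.close_job())"
```

```text
the job is handed in; nothing more can be done
None
```

I handed the job in at about 38 s, but it returned no pass or fail result. My last checks by camera and arm position show both pins (pin_c was absent) in the catch tray, which is drawn about 0.18 m clear of the vise, the block flat in the parts tray (knocked aside mid-run), the jaw open about 33 mm, the punch back in its stand, and the tin and tape unmoved.

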